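# Close up the bottle caddy on the minibar trolley

## Task

First lower every cover plate onto the bottle caddy, one to a bay, so that its two holes go over the bay's two pins and it lies flat on the deck. Then lay the straight front rail on the slats flush along the caddy's front edge, centred so that its end lies under the foot of the raised barrel latch. Finally knock the latch fully down with the mallet (not with the fingers), stand the mallet back on its head on the slats, and leave the other things where they are.

Things in the scene. Friction and masses are not known exactly. Their poses are not given: they have to be found in the camera images.
- caddy: Fixed steel bottle caddy; origin on the slats under the middle bay, x to its back, y left, z up. Deck 18 mm high, x -75 (straight front face) to +55, y +-155 mm. Per bay two pins, 10 mm wide, 30 mm either side of the bay's centre in y, 16 mm above the deck, tips tapered. Bottles 112 mm tall stand behind x = 54. Latch bracket at x -59 to -109, y -123 to -155, 82 mm high
- bay0 (a point): Centre of the right bay (y = -95 mm), on the deck, midway between its two pins; axes as the caddy's
- bay1 (a point): Centre of the middle bay, on the deck, midway between its two pins; axes as the caddy's
- bay2 (a point): Centre of the left bay (y = +95 mm), on the deck, midway between its two pins; axes as the caddy's
- rail_seat (a point): Point on the slats, 22 mm in front of the middle of the caddy's front face: where the rail's origin is when the rail lies flush and centred; axes as the caddy's
- latch (a joint): Vertical barrel latch, axis at caddy x -97, y -135 mm. 0 = raised, 0.014 m = fully down; about 8 N moves it, drag holds it. Brass bolt with a 32 mm wide round cap on top; below the barrel a flat foot, 24 mm wide, reaches left to caddy y -85 mm, its underside 28 mm above the slats when raised, 14 mm when down
- latch_cap (a point): Centre of the top of the latch's cap, which the mallet strikes: 108 mm above the slats when raised, 94 mm when down
- plate0: Wooden cover plate (two or three are there, alike), 74 mm in x, 86 mm in y, 10 mm thick, with two 13 mm round through holes at y = +-30 mm. On it in the middle a finger bar 14 mm in x, 40 mm in y, up to 46 mm above the plate's underside. Origin at the centre of the underside. It fits any bay, either way round
- plate1: Wooden cover plate (two or three are there, alike), 74 mm in x, 86 mm in y, 10 mm thick, with two 13 mm round through holes at y = +-30 mm. On it in the middle a finger bar 14 mm in x, 40 mm in y, up to 46 mm above the plate's underside. Origin at the centre of the underside. It fits any bay, either way round
- plate2: Wooden cover plate (two or three are there, alike), 74 mm in x, 86 mm in y, 10 mm thick, with two 13 mm round through holes at y = +-30 mm. On it in the middle a finger bar 14 mm in x, 40 mm in y, up to 46 mm above the plate's underside. Origin at the centre of the underside. It fits any bay, either way round
- rail: Front rail: a straight flat aluminium bar, 220 mm long in y, 44 mm wide in x, 12 mm thick, with a dark wooden grip along its middle, 16 mm in x, 90 mm in y, up to 56 mm above the underside. Origin at the centre of the underside. Either long edge may go against the caddy
- mallet: Mallet standing on its head: upright black rubber cylinder 50 mm in diameter and 60 mm tall, origin at the centre of its underside (the striking face), z up; a wooden handle 18 mm wide and 20 mm high sticks out level to -x, from 25 to 140 mm from the origin, centred 30 mm above the underside
- dish: Sage ceramic peanut dish, 110 mm wide, 35 mm tall; bystander, origin under its centre
- napkin_ring: Pewter napkin ring, 48 mm wide, 30 mm tall; bystander, origin under its centre
- key_fob: Brass key fob, 90 x 30 x 6 mm, lying flat; bystander, origin under its centre
- tealight: Green glass tealight holder, 70 mm wide, 60 mm tall; bystander, origin under its centre
Mind the look-alikes: they are no part of the job. Leave any purple or turquoise look-alike of the plate0 alone.

How it is judged:
On the way, in this order (a step that is already met when the one before it is completed fails the run):
1. every cover plate lies flat on the deck over a bay's pins, the latch still up (((horizontal distance between plate0 and bay0 below 0.004 m and z of plate0 in the frame of bay0 below 0.0025 m) or (horizontal distance between plate0 and bay1 below 0.004 m and z of plate0 in the frame of bay1 below 0.0025 m) or (horizontal distance between plate0 and bay2 below 0.004 m and z of plate0 in the frame of bay2 below 0.0025 m)) and ((horizontal distance between plate1 and bay0 below 0.004 m and z of plate1 in the frame of bay0 below 0.0025 m) or (horizontal distance between plate1 and bay1 below 0.004 m and z of plate1 in the frame of bay1 below 0.0025 m) or (horizontal distance between plate1 and bay2 below 0.004 m and z of plate1 in the frame of bay2 below 0.0025 m)) and ((horizontal distance between plate2 and bay0 below 0.004 m and z of plate2 in the frame of bay0 below 0.0025 m) or (horizontal distance between plate2 and bay1 below 0.004 m and z of plate2 in the frame of bay1 below 0.0025 m) or (horizontal distance between plate2 and bay2 below 0.004 m and z of plate2 in the frame of bay2 below 0.0025 m)) and angle between each of plate0, plate1, plate2's own z axis and vertical below 0.04 rad and value of joint latch below 0.004 m), for 0.2 s.
2. the rail lies flush along the caddy's front face, its end under the foot of the raised latch (x of rail in the frame of rail_seat between -0.003 and 0.003 m and y of rail in the frame of rail_seat between -0.012 and 0.012 m and angle between the y axis of rail and the y axis of rail_seat, either way round below 0.02 rad and height (world z) of rail below 0.003 m and angle between rail's own z axis and vertical below 0.04 rad and value of joint latch below 0.004 m), for 0.2 s.
3. the mallet has knocked the latch fully down (value of joint latch above 0.012 m and contact force between mallet and caddy above 1 N), for 0.02 s.
At the end, for the whole second after the job is handed in: Plates within 4 mm of bay centres and 2.5 mm of the deck; rail on the slats, within 3 mm and 0.02 rad of flush with the caddy's front face and 12 mm of centred; latch at 11.5 mm or more; mallet standing on its head on the slats; all at rest (((horizontal distance between plate0 and bay0 below 0.004 m and z of plate0 in the frame of bay0 below 0.0025 m) or (horizontal distance between plate0 and bay1 below 0.004 m and z of plate0 in the frame of bay1 below 0.0025 m) or (horizontal distance between plate0 and bay2 below 0.004 m and z of plate0 in the frame of bay2 below 0.0025 m)) and ((horizontal distance between plate1 and bay0 below 0.004 m and z of plate1 in the frame of bay0 below 0.0025 m) or (horizontal distance between plate1 and bay1 below 0.004 m and z of plate1 in the frame of bay1 below 0.0025 m) or (horizontal distance between plate1 and bay2 below 0.004 m and z of plate1 in the frame of bay2 below 0.0025 m)) and ((horizontal distance between plate2 and bay0 below 0.004 m and z of plate2 in the frame of bay0 below 0.0025 m) or (horizontal distance between plate2 and bay1 below 0.004 m and z of plate2 in the frame of bay1 below 0.0025 m) or (horizontal distance between plate2 and bay2 below 0.004 m and z of plate2 in the frame of bay2 below 0.0025 m)) and angle between each of plate0, plate1, plate2, rail's own z axis and vertical below 0.04 rad and x of rail in the frame of rail_seat between -0.003 and 0.003 m and y of rail in the frame of rail_seat between -0.012 and 0.012 m and angle between the y axis of rail and the y axis of rail_seat, either way round below 0.02 rad and height (world z) of rail below 0.003 m and value of joint latch above 0.0115 m and angle between mallet's own z axis and vertical below 0.1 rad and height (world z) of mallet below 0.004 m and linear speed of each of plate0, plate1, plate2, rail, mallet below 0.02 m/s); the robot touches nothing.
It fails at once if the dish is moved more than 40 mm (distance of dish from where it was at the start of the episode above 0.04 m).
It fails at once if the napkin_ring is moved more than 40 mm (distance of napkin_ring from where it was at the start of the episode above 0.04 m).
It fails at once if the key_fob is moved more than 40 mm (distance of key_fob from where it was at the start of the episode above 0.04 m).
It fails at once if the tealight is moved more than 40 mm (distance of tealight from where it was at the start of the episode above 0.04 m).
It fails at once if the latch is pushed down by the fingers or the arm instead of the mallet (value of joint latch between 0.004 and 0.0115 m and contact force between any of the fingers, the arm and caddy above 3 N).
Of plate0, plate1, plate2 only 2 to 3 are there at a start; the rules pass over those that are not, and their reading is None.
At some moment in a run one of plate0, plate1, plate2, rail may be knocked a few centimetres aside while the robot is not near it.
It also fails if it takes over 210 s, if anything falls off the work surface, if the arm or the gripper's body presses on something with over 40 N, if the wrist force passes 120 N, or if a joint passes its speed limit or range.

## Robot

A 6-joint arm with a two-finger parallel gripper is mounted at the origin on the work surface. World frame = base frame: x ahead of the robot, y to its left, z up, the work surface at z = 0. Lengths are in m, angles in rad, forces in N, time in s.
With the tool pointing down it reaches from about 0.275 to 0.825 m from the base axis. Payload 4.9 kg.
Tool frame: the origin (TCP) lies midway between the tips of the shut fingers; the grasp point (between the pads) lies grip_depth behind it (grip_depth is the distance from the TCP to the grasp point, in m); z points along the fingers, y is the line along which they close (so a half turn about z gives the same grasp; the last joint's range is limited). The gripper opens to 85 mm and grips with 20 to 120 N. Pads are 22 mm wide; open, the fingers measure 114 mm over their backs; the gripper's body (76 mm by 85 mm) begins 54 mm behind the grasp point. The pads swing forward as they close: fully open they stand 13 mm farther back than shut.
Start: joints at [0.97, 0.326, -0.193, 1.052, 0, 1.437], TCP at [0.248, 0.491, 0.231] pointing down, gripper open.
Joint ranges: [-2.65, 2.65], [-0.97, 1.79], [-1.3, 1.35], [-1.93, 2.1], [-1.47, 1.37], [-3.14, 3.14]. Speed limits (rad/s): [2.57, 2.57, 3.14, 3.14, 3.14, 3.14].

## Interface

Orientations are given as a 3x3 rotation matrix whose columns are the frame's x, y, z axes.
In Python, from station import read_state, snapshot, calibration, close_job, spot_in, mark_of, grip_depth gives the robot as it stands.
- The arm moves only by the tool jog_arm, never from a script. Its argument "commands" is one flat list of numbers, 7 for each row, row after row: the opening, from 0 (shut) to 1 (fully open), then the shift along the tool's x, y, z normalised to -1 to 1, where 1 is 50 cm, then the turn, a rotation vector about the tool's x, y, z normalised to -1 to 1, where 1 is 1.5 rad. A call has 1 to 8 rows; each row is the pose to reach, as a shift and turn from the pose commanded when the call began, along the tool's axes at that moment; what a row does not reach only later rows make up. A row lasts 1/12 s, in which the tool goes at most 41.7 mm and 7.16 degrees, less where a joint would pass 70% of its speed; a pose out of reach is approached as far as the arm can. A call with a number of a shift or a turn outside -1 to 1 is refused whole. A call with a gripper value outside its range is refused whole. The fingers move at their own pace and stop on an object; "squeeze" is the grip in N (left out, the last holds). Time passes only in rows, so rows that repeat a pose let the fingers close. It gives the time, the measured TCP pose, the force, the opening and the grip force at its end, in the units of the state.
- read_state(): the state, without advancing time (a new reading comes with each control period).
- snapshot(name): name is "side" or "top" or "wrist"; returns (picture, depth): 400x640x3 uint8, red, green, blue; 400x640 float32, m along the optical axis (not along the pixel's ray), 0 where there is no reading.
- calibration(name): a dict with "fx", "fy", "cx", "cy" (pixels), "view" (4x4, takes a point from world to camera coordinates). Camera axes: x right, y up, looking along -z (the intrinsics and any distortion apply to the point x, -y, -z); pixel columns grow to the right and rows downward; lengths in m; the calibration is good to about 2 mm. A picture is of the moment at which its call begins: read the wrist's pose just before it. calibration takes no time and is no camera call; for the wrist camera it gives the pose at the moment of the call.
- close_job(): hands the job in; it is judged then, once.
Trained networks look in the newest picture that a camera, given by its name, has taken for a name from the list of things; names that differ only in an ending like _2 or _b are one class to them, and where a whole thing is asked for, a point or a joint stands for the part that bears it (a point fixed in the world has none). Each returns a list of dicts, best first, with "score" (0 to 1); they miss things now and then, are a little off and sometimes report something else, mostly with a low value. They report only what shows in the picture. A call takes as long as a camera call. They do not tell look-alikes from the thing itself.
- spot_in(camera, name): "location" ([column, row] in pixels, amid what is visible of it).
- mark_of(camera, name): "location" ([column, row] in pixels: a listed point, or the origin of a listed thing).
The state is a dict: "clock": time; "q": joint angles; "joint_velocities": joint speeds; "joint_torque": joint torques, N m; "tcp_pos": TCP position; "eef_rot": TCP orientation; "contact_force": force on the tool from outside, world axes, zero at the start; "moment": the same for the moment, N m; "opening": finger opening in m; "grasp_force": force on a finger pad.
Only numpy, scipy, OpenCV 4.12 (cv2) and the standard library are available. Lean on these libraries where they do the work, as an engineer would, in place of code of your own. Each camera call takes 0.05 s, during which the arm holds its last target. There are 200 camera calls.

## Working session

There is one attempt and no reset: what is moved stays moved. The work goes in short steps, Python scripts to look and compute and a tool call to move; the robot and the scene stay as the last step left them, time stands still between calls to the robot, and variables do not carry over. Pictures are saved under pics/ and viewed, at most 14 in all, crops included, and the job is handed in when it is done.

Besides the shell and the picture viewer there is one more tool, called after "Call:" by a JSON object that holds its "name" and its "arguments", one argument or row to a line. jog_arm: Moves the arm, as the interface text tells. Scaled input: -1 to 1 covers 50 cm each way for a shift and 1.5 rad each way for a turn. Its arguments: {"type":"object","properties":{"commands":{"type":"array"},"squeeze":{"type":"number"}},"required":["commands"]}

```bash
ls; mkdir -p pics; cat > h.py <<'E'
import numpy as np, cv2, json
from station import *
def save(im,n): cv2.imwrite('pics/'+n,cv2.cvtColor(im,cv2.COLOR_RGB2BGR))
def w2p(c,P):
    V=np.array(c['view']); P=np.atleast_2d(P); X=(V[:3,:3]@P.T).T+V[:3,3]
    x,y,z=X[:,0],-X[:,1],-X[:,2]
    return np.c_[c['fx']*x/z+c['cx'],c['fy']*y/z+c['cy']]
def p2w(c,uv,z=None,d=None):
    "pixel -> world at height z or depth d"
    V=np.array(c['view']); R=V[:3,:3]; o=-R.T@V[:3,3]
    r=R.T@np.array([(uv[0]-c['cx'])/c['fx'],-(uv[1]-c['cy'])/c['fy'],-1.])
    return o+r*(d if d is not None else (z-o[2])/r[2])
def cloud(c,D):
    V=np.array(c['view']); v,u=np.mgrid[:D.shape[0],:D.shape[1]]
    X=np.stack([(u-c['cx'])/c['fx']*D,-(v-c['cy'])/c['fy']*D,-D],-1)
    return (X-V[:3,3])@V[:3,:3]
E
cat > a.py <<'E'
from h import *
np.set_printoptions(precision=4,suppress=True)
print(read_state(),grip_depth)
for n in ['top','side']:
    c=calibration(n); print({k:v for k,v in c.items()})
    im,D=snapshot(n); save(im,n+'0.png'); np.savez(n+'0.npz',im=im,D=D)
    for k in ['plate0','rail','mallet','latch_cap','bay0','bay1','bay2','rail_seat','dish','napkin_ring','key_fob','tealight']:
        for m in mark_of(n,k)[:5]: 
            u=m['location']; d=D[int(np.clip(round(u[1]),0,399)),int(np.clip(round(u[0]),0,639))]
            print(n,k,np.round(u,1),round(m['score'],2),p2w(c,u,d=d), p2w(c,u,z=0)[:2])
E
python3 a.py
```

```text
pics
{'clock': 0.0, 'q': array([ 0.9698,  0.3269, -0.1936,  1.052 , -0.    ,  1.4366]), 'joint_velocities': array([ 0.0002,  0.0002, -0.0005, -0.0011,  0.0007, -0.0002]), 'joint_torque': array([  0.001 , -44.3402,  26.2439,   0.0155,  -0.    ,  -0.    ]), 'tcp_pos': array([0.2471, 0.4907, 0.2305]), 'eef_rot': array([[-0.893 ,  0.45  , -0.001 ],
       [ 0.45  ,  0.893 , -0.0015],
       [ 0.0002, -0.0018, -1.    ]]), 'contact_force': array([-0.0835,  0.3804, -0.1917]), 'moment': array([ 0.0128,  0.0011, -0.0367]), 'grasp_force': 0.0, 'opening': 0.08508842913358838} 0.0187
{'fx': 405.8266845701527, 'fy': 405.8266845701527, 'cx': 314.3549289993271, 'cy': 203.7798172812928, 'view': array([[ 0.0195, -0.9998,  0.0052,  0.0708],
       [ 0.9917,  0.02  ,  0.1267, -0.5745],
       [-0.1268,  0.0027,  0.9919, -1.1313],
       [ 0.    ,  0.    ,  0.    ,  1.    ]])}
top plate0 [219.  252.3] 0.81 [0.429  0.3469 0.0473] [0.4292 0.3576]
top plate0 [232.9 206.1] 0.78 [0.5604 0.3141 0.0459] [0.5658 0.3232]
top plate0 [264.8 255.9] 0.74 [0.4215 0.2204 0.0286] [0.4214 0.2237]
top plate0 [186.  191.6
[... 2336 characters left out ...]
-0.0082  0.0179] [0.6503 0.0064]
side bay2 [378.2 231.2] 0.71 [ 0.5503 -0.161   0.1074] [ 0.6586 -0.0863]
side bay2 [353.7 219.7] 0.68 [ 0.6325 -0.0082  0.0179] [0.6503 0.0064]
side rail_seat [335.6 236. ] 0.68 [ 0.5492 -0.0082  0.0019] [ 0.5508 -0.0066]
side dish [456.7 258.3] 0.6 [ 0.7137 -0.3212  0.0024] [ 0.7162 -0.3203]
side napkin_ring [429.9 276. ] 0.83 [ 0.5879 -0.3102  0.0177] [ 0.6046 -0.3028]
side key_fob [454.1 320. ] 0.86 [ 0.5173 -0.4223  0.0031] [ 0.5199 -0.4215]
side key_fob [256.9 219.7] 0.69 [0.422  0.2141 0.0171] [0.4343 0.2331]
side tealight [310.4 178.2] 0.6 [0.7206 0.2793 0.0093] [0.7309 0.2903]
side tealight [307.3 257.8] 0.5 [ 0.4151 -0.0243  0.0136] [ 0.4247 -0.0136]
```

View pics/top0.png

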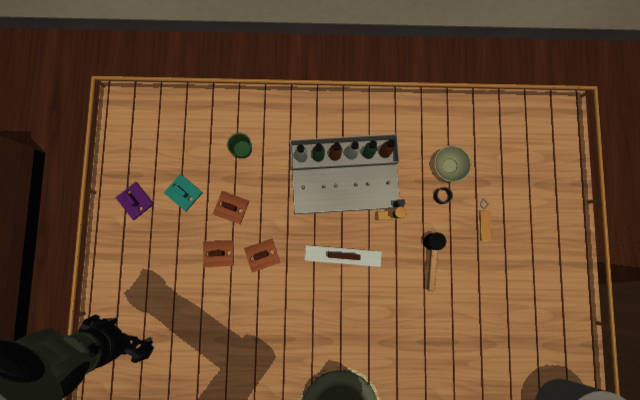

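View pics/side0.png

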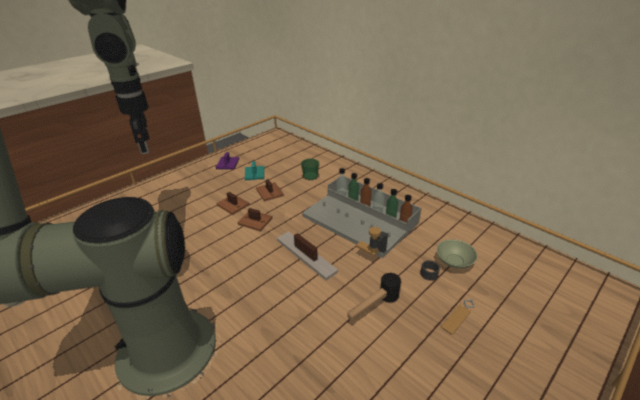

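```bash
cat > b.py <<'E'
from h import *
np.set_printoptions(precision=4,suppress=True)
for n in ['top','side']:
    f=np.load(n+'0.npz'); im,D=f['im'],f['D']; c=calibration(n); P=cloud(c,D)
    hsv=cv2.cvtColor(im,cv2.COLOR_RGB2HSV)
    for u in {'top':[(219,262),(228,214),(256,258),(310,250),(340,190),(435,240),(432,270)],'side':[(225,203),(264,195),(245,224),(325,265)]}[n]:
        print(n,u,hsv[u[1],u[0]],P[u[1],u[0]])
    # caddy deck
    z=P[...,2]; m=(z>0.010)&(z<0.026)&(P[...,0]>.5)&(P[...,0]<.75)&(abs(P[...,1])<.22)&(hsv[...,1]<70)
    k,l,s,_=cv2.connectedComponentsWithStats(m.astype(np.uint8)); i=1+np.argmax(s[1:,4]); q=P[l==i]
    print('deck',s[i],np.median(q[:,2]),cv2.minAreaRect(q[:,:2].astype(np.float32)))
    t=(abs(P[...,0]-.45)<.3)&(abs(P[...,1])<.4)&(abs(z)<.006); print('table z',np.median(z[t]),z[t].std())
c=calibration('wrist'); s=read_state(); V=c['view']; R=s['eef_rot']
print(c, 'cam in tool', R.T@(-V[:3,:3].T@V[:3,3]-s['tcp_pos']), R.T@V[:3,:3].T)
E
python3 b.py
```

```text
top (219, 262) [ 10 179 120] [0.4014 0.354  0.0099]
top (228, 214) [ 10 178 126] [0.541  0.3345 0.01  ]
top (256, 258) [  8 178  63] [0.4152 0.2428 0.0459]
top (310, 250) [ 30  27 172] [0.4409 0.0921 0.0115]
top (340, 190) [ 21  45 131] [0.6171 0.0079 0.0211]
top (435, 240) [20 45 17] [ 0.4748 -0.2561  0.0608]
top (432, 270) [ 15 139 165] [ 0.3913 -0.2525  0.0399]
deck [ 292  163  107   51 4519] 0.018097058249232884 ((0.6233147978782654, -0.00883665680885315), (0.13059981167316437, 0.30929747223854065), 4.519247531890869)
table z 5.2149698485783994e-05 0.002253164719408345
side (225, 203) [ 11 141 125] [0.4093 0.3757 0.0095]
side (264, 195) [ 11 142 120] [0.5321 0.3181 0.0087]
side (245, 224) [ 12 144 110] [0.3876 0.2319 0.0098]
side (325, 265) [ 18  42 144] [ 0.4299 -0.0792  0.0125]
deck [ 303  193  113   63 2461] 0.01758592454052105 ((0.6420380473136902, -0.009312018752098083), (0.18774233758449554, 0.31286439299583435), 4.632262706756592)
table z -0.00012036039243629027 0.0014947828433443152
{'fx': 317.025630157733, 'fy': 317.025630157733, 'cx': 325.481020188133, 'cy': 205.53642597003784, 'view': array([[ 0.4494,  0.8933, -0.0009, -0.5497],
       [-0.8577,  0.4312, -0.2799,  0.0367],
       [-0.2497,  0.1266,  0.96  , -0.3798],
       [ 0.    ,  0.    ,  0.    ,  1.    ]])} cam in tool [ 0.0714 -0.0001 -0.1431] [[ 0.0007  0.96    0.2799]
 [ 1.     -0.0009  0.0007]
 [ 0.0009  0.2799 -0.96  ]]
```

```bash
cat >> h.py <<'E'
from scipy.spatial.transform import Rotation as Ro
YC=np.pi/2+0.0799
def down(yaw): return np.array([[np.cos(yaw),np.sin(yaw),0],[np.sin(yaw),-np.cos(yaw),0],[0,0,-1.]])
def go(*wps):
    "way points (x,y,z,yaw) as jog numbers from the current pose"
    s=read_state(); R=s['eef_rot']
    print('at',np.round(s['tcp_pos'],4),'clock',round(s['clock'],2),'open',round(s['opening'],4),'grip',s['grasp_force'],'F',np.round(s['contact_force'],1))
    for w in wps:
        d=R.T@(np.array(w[:3])-s['tcp_pos']); r=Ro.from_matrix(R.T@down(w[3])).as_rotvec()
        print('shift',np.round(d/.5,4),'turn',np.round(r/1.5,4),'rows',np.linalg.norm(d)/.0417,np.degrees(np.linalg.norm(r))/7.16)
E
python3 -c "
from h import *
go((.475,.33,.28,YC))"
```

```text
at [0.2475 0.4912 0.2313] clock 1.3 open 0.085 grip 0.0 F [ 0.   0.1 -1.2]
shift [-0.5514 -0.0831 -0.0975] turn [-0.     -0.      0.6827] rows 6.787287513739427 8.195055370203379
```

Call:
{"name": "jog_arm", "arguments": {
  "commands": [1, -0.5514, -0.0831, -0.0975, 0, 0, 0.6827, 1, -0.5514, -0.0831, -0.0975, 0, 0, 0.6827, 1, -0.5514, -0.0831, -0.0975, 0, 0, 0.6827, 1, -0.5514, -0.0831, -0.0975, 0, 0, 0.6827, 1, -0.5514, -0.0831, -0.0975, 0, 0, 0.6827, 1, -0.5514, -0.0831, -0.0975, 0, 0, 0.6827, 1, -0.5514, -0.0831, -0.0975, 0, 0, 0.6827, 1, -0.5514, -0.0831, -0.0975, 0, 0, 0.6827]
}}

```text
clock: 1.97
tcp_pos: [0.4805, 0.3266, 0.281]
eef_rot: [[-0.091, 0.996, 0.004], [0.996, 0.091, -0.0], [-0.001, 0.004, -1.0]]
contact_force: [-0.9, 0.4, 0.5]
opening: 0.0855
grasp_force: 0.0
```

Call:
{"name": "jog_arm", "arguments": {
  "commands": [1, 0, 0, 0, 0, 0, 0, 1, 0, 0, 0, 0, 0, 0.0, 1, 0, 0, 0, 0, 0, 0.0]
}}

```text
clock: 2.22
tcp_pos: [0.4742, 0.3304, 0.2798]
eef_rot: [[-0.107, 0.994, -0.001], [0.994, 0.107, -0.0], [-0.0, -0.001, -1.0]]
contact_force: [0.7, 0.5, 0.2]
opening: 0.0854
grasp_force: 0.0
```

```bash
cat > plates.py <<'E'
from h import *
import sys
np.set_printoptions(precision=4,suppress=True)
go()
c=calibration('wrist'); im,D=snapshot('wrist'); c2=calibration('wrist')
nm=sys.argv[1]; save(im,nm+'.png'); np.savez(nm+'.npz',im=im,D=D,V=c['view'])
P=cloud(c,D); hsv=cv2.cvtColor(im,cv2.COLOR_RGB2HSV); z=P[...,2]
print('table',np.median(z[abs(z)<.006]))
m=((z>.006)&(z<.055)&(hsv[...,0]<20)&(hsv[...,1]>90)&(D>0)).astype(np.uint8)
k,l,s,_=cv2.connectedComponentsWithStats(m)
for i in range(1,k):
    if s[i,4]<400: continue
    q=P[l==i]; r=cv2.minAreaRect(q[:,:2].astype(np.float32)); b=q[q[:,2]>.042]; t=q[(q[:,2]>.006)&(q[:,2]<.014)]
    print('px',s[i],'rect',np.round(r[0],4),np.round(r[1],4),round(r[2],2),'bar',(cv2.minAreaRect(b[:,:2].astype(np.float32)) if len(b)>9 else len(b)),'ztop',np.median(t[:,2]) if len(t) else None, 'zbar',np.percentile(q[:,2],98))
E
python3 plates.py w1
```

```text
at [0.4742 0.3304 0.2798] clock 2.22 open 0.0854 grip 0.0 F [0.7 0.5 0.2]
table 0.0005790838461661545
px [ 262  109   60   70 3768] rect [0.4265 0.358 ] [0.0741 0.0861] 4.06 bar ((0.42674675583839417, 0.3583742678165436), (0.013149593025445938, 0.03866356983780861), 4.412196636199951) ztop 0.010508930963894892 zbar 0.04711882275035137
px [ 353  137   80   81 3481] rect [0.5622 0.3276] [0.086  0.0747] 71.37 bar ((0.5620915293693542, 0.3275446891784668), (0.039787791669368744, 0.0143267922103405), 71.35633087158203) ztop 0.010541369034003401 zbar 0.04718081535779922
px [ 248  200   68   69 3042] rect [0.4236 0.231 ] [0.0745 0.0869] 20.13 bar ((0.4235984981060028, 0.23163831233978271), (0.01431723590940237, 0.039710089564323425), 20.604202270507812) ztop 0.010606068933973936 zbar 0.047116912336890374
```

View pics/w1.png

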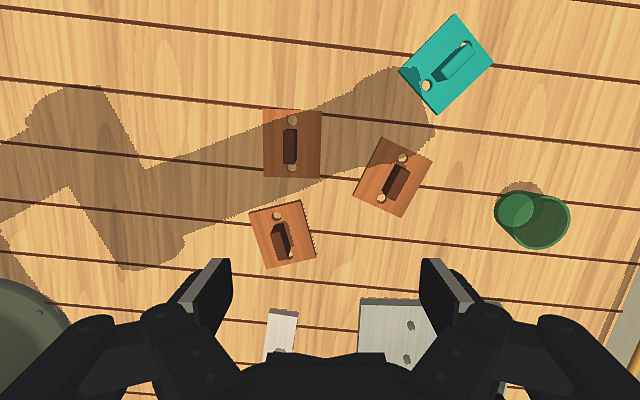

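```bash
python3 -c "
from h import *
go((.60,.035,.29,YC))"
```

```text
at [0.474  0.3306 0.2798] clock 2.27 open 0.0856 grip 0.0 F [ 0.3 -0.7  0.6]
shift [-0.6148  0.187  -0.0204] turn [-0.0005  0.0001  0.0185] rows 7.7094216015471 0.22180351569111426
```

Call:
{"name": "jog_arm", "arguments": {
  "commands": [1, -0.6148, 0.187, -0.0204, 0, 0, 0.0185, 1, -0.6148, 0.187, -0.0204, 0, 0, 0.0185, 1, -0.6148, 0.187, -0.0204, 0, 0, 0.0185, 1, -0.6148, 0.187, -0.0204, 0, 0, 0.0185, 1, -0.6148, 0.187, -0.0204, 0, 0, 0.0185, 1, -0.6148, 0.187, -0.0204, 0, 0, 0.0185, 1, -0.6148, 0.187, -0.0204, 0, 0, 0.0185, 1, -0.6148, 0.187, -0.0204, 0, 0, 0.0185]
}}

```text
clock: 2.93
tcp_pos: [0.6005, 0.032, 0.2903]
eef_rot: [[-0.078, 0.997, 0.0], [0.997, 0.078, -0.001], [-0.001, 0.0, -1.0]]
contact_force: [0.3, -0.2, -0.1]
opening: 0.0854
grasp_force: 0.0
```

Call:
{"name": "jog_arm", "arguments": {
  "commands": [1, 0, 0, 0, 0, 0, 0, 1, 0, 0, 0, 0, 0, 0.0, 1, 0, 0, 0, 0, 0, 0.0]
}}

```text
clock: 3.18
tcp_pos: [0.5993, 0.0352, 0.29]
eef_rot: [[-0.078, 0.997, -0.001], [0.997, 0.078, 0.001], [0.001, -0.001, -1.0]]
contact_force: [0.1, -0.4, -0.8]
opening: 0.0852
grasp_force: 0.0
```

```bash
cat > caddy.py <<'E'
from h import *
np.set_printoptions(precision=4,suppress=True)
go()
c=calibration('wrist'); im,D=snapshot('wrist'); save(im,'w2.png'); np.savez('w2.npz',im=im,D=D,V=c['view'])
P=cloud(c,D); hsv=cv2.cvtColor(im,cv2.COLOR_RGB2HSV); z=P[...,2]
print('table',np.median(z[abs(z)<.006]))
m=((z>.014)&(z<.023)&(hsv[...,1]<70)&(D>0)&(D>.15)).astype(np.uint8)
k,l,s,_=cv2.connectedComponentsWithStats(m); i=1+np.argmax(s[1:,4]); q=P[l==i]
r=cv2.minAreaRect(q[:,:2].astype(np.float32)); print('deck',s[i],r,np.median(q[:,2]))
# pins
m=((z>.028)&(z<.04)&(D>.2)&(P[...,0]>.57)&(P[...,0]<.69)).astype(np.uint8)
k,l,s,ce=cv2.connectedComponentsWithStats(m)
for i in range(1,k):
    if 8<s[i,4]<400:
        q=P[l==i]; print('pin',ce[i],s[i,4],q[:,:2].min(0),q[:,:2].max(0),(q[:,:2].min(0)+q[:,:2].max(0))/2,q[:,2].max())
for n in ['bay0','latch_cap','rail_seat','rail','mallet']:
    for t in mark_of('wrist',n)[:3]:
        u=t['location']; print(n,u,round(t['score'],2),P[int(u[1]),int(u[0])])
E
python3 caddy.py
```

```text
at [0.5993 0.0352 0.29  ] clock 3.18 open 0.0852 grip 0.0 F [ 0.1 -0.4 -0.8]
table 0.0005566830013417761
deck [  290    82   106   221 20812] ((0.6226179599761963, -0.009890630841255188), (0.129275381565094, 0.3094880282878876), 4.577817916870117) 0.018594975342467013
pin [392.8354 155.3101] 316 [ 0.6741 -0.047 ] [0.6898 0.1497] [0.682  0.0514] 0.039947784946446296
pin [350.3778 107.0667] 45 [0.6186 0.1119] [0.6273 0.1203] [0.623  0.1161] 0.035883046968388704
pin [349.2857 156.2857] 42 [0.6231 0.0513] [0.6321 0.0603] [0.6276 0.0558] 0.03569622928372449
pin [348.9024 183.0976] 41 [0.6264 0.0176] [0.6347 0.0256] [0.6306 0.0216] 0.03630568198473814
pin [347.973  226.5135] 37 [ 0.6308 -0.0408] [ 0.6393 -0.0337] [ 0.635  -0.0372] 0.03517869193101443
pin [347.4118 250.3824] 34 [ 0.633  -0.0756] [ 0.6414 -0.0686] [ 0.6372 -0.0721] 0.03633000037551186
pin [346.4375 289.0312] 32 [ 0.6384 -0.1351] [ 0.6458 -0.1287] [ 0.6421 -0.1319] 0.03598601044960242
pin [300.5682 296.8182] 44 [ 0.5707 -0.1502] [ 0.5841 -0.1476] [ 0.5774 -0.1489] 0.03942718728825298
bay0 [348.7, 203.8] 0.88 [ 0.6329 -0.0084  0.0186]
bay0 [347.0, 268.8] 0.71 [ 0.641  -0.1056  0.0187]
latch_cap [271.1, 332.1] 0.64 [ 0.5476 -0.152   0.1084]
rail [198.4, 186.0] 0.97 [0.4348 0.0022 0.0299]
mallet [231.6, 342.6] 0.66 [ 0.476  -0.2391  0.0275]
```

View pics/w2.png

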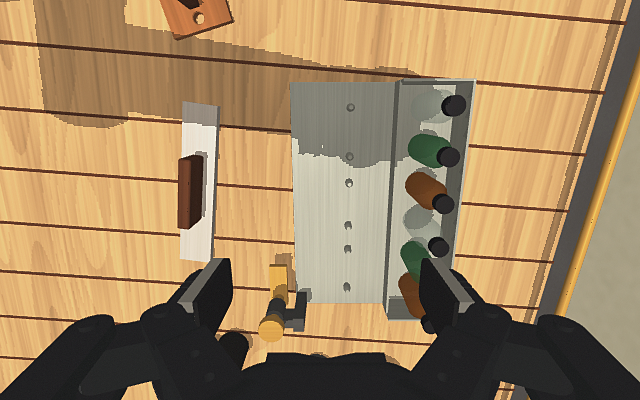

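```bash
python3 -c "
from h import *
go((.4236,.2313,.13,np.radians(110.4)),(.4236,.2313,.018,np.radians(110.4)))"
```

```text
at [0.5996 0.0352 0.2904] clock 3.48 open 0.0853 grip 0.0 F [ 0.7 -0.3 -0. ]
shift [ 0.4185 -0.3203  0.3208] turn [ 1.000e-04 -0.000e+00 -1.852e-01] rows 7.397697984707801 2.222525774929437
shift [ 0.4185 -0.3203  0.5448] turn [ 1.000e-04 -0.000e+00 -1.852e-01] rows 9.08860327732786 2.222525774929437
```

Call:
{"name": "jog_arm", "arguments": {
  "commands": [0.6, 0.4185, -0.3203, 0.3208, 0, 0, -0.1852, 0.6, 0.4185, -0.3203, 0.3208, 0, 0, -0.1852, 0.6, 0.4185, -0.3203, 0.3208, 0, 0, -0.1852, 0.6, 0.4185, -0.3203, 0.3208, 0, 0, -0.1852, 0.6, 0.4185, -0.3203, 0.3208, 0, 0, -0.1852, 0.6, 0.4185, -0.3203, 0.3208, 0, 0, -0.1852, 0.6, 0.4185, -0.3203, 0.3208, 0, 0, -0.1852, 0.6, 0.4185, -0.3203, 0.3208, 0, 0, -0.1852]
}}

```text
clock: 4.15
tcp_pos: [0.419, 0.2324, 0.1274]
eef_rot: [[-0.351, 0.937, -0.005], [0.937, 0.351, -0.0], [0.001, -0.005, -1.0]]
contact_force: [-1.2, -0.6, 0.2]
opening: 0.0512
grasp_force: 0.0
```

Call:
{"name": "jog_arm", "arguments": {
  "commands": [0.6, 0, 0, 0, 0, 0, 0, 0.6, 0, 0, 0, 0, 0, 0.0, 0.6, 0, 0, 0, 0, 0, 0.0]
}}

```text
clock: 4.4
tcp_pos: [0.4256, 0.2306, 0.1307]
eef_rot: [[-0.347, 0.938, 0.002], [0.938, 0.347, 0.0], [-0.001, 0.002, -1.0]]
contact_force: [-0.0, 0.2, 0.8]
opening: 0.0512
grasp_force: 0.0
```

```bash
python3 plates.py w3; python3 -c "
from h import *
go((.4236,.2313,.018,np.radians(110.4)))"
```

```text
at [0.4256 0.2306 0.1307] clock 4.4 open 0.0512 grip 0.0 F [-0.   0.2  0.8]
table 0.0005850554587937771
px [  323     0   130   118 10316] rect [0.4265 0.3579] [0.0743 0.0854] 4.1 bar ((0.4263482689857483, 0.35812461376190186), (0.014213141053915024, 0.040050242096185684), 3.992337226867676) ztop 0.010402596754532957 zbar 0.04709099246625504
px [ 452   74  141  140 9517] rect [0.5622 0.3281] [0.0871 0.0757] 71.45 bar ((0.5612631440162659, 0.327696293592453), (0.03996622562408447, 0.015161717310547829), 71.30171203613281) ztop 0.01046034392030738 zbar 0.0469797284259641
px [ 279  147   90   98 8259] rect [0.4236 0.231 ] [0.0743 0.0867] 20.18 bar ((0.42344972491264343, 0.2311963140964508), (0.013088958337903023, 0.040296316146850586), 20.532014846801758) ztop 0.010534054267823296 zbar 0.047039449959426806
at [0.426  0.2303 0.1309] clock 4.45 open 0.0513 grip 0.0 F [-0.1  0.8  0.3]
shift [ 0.0036 -0.0044  0.2257] turn [ 0.0017  0.0003 -0.0018] rows 2.7073097381334317 0.030079589988953593
```

Call:
{"name": "jog_arm", "arguments": {
  "commands": [0.6, 0.004, -0.005, 0.226, 0, 0, -0.0018, 0.6, 0.004, -0.005, 0.226, 0, 0, -0.0018, 0.6, 0.004, -0.005, 0.226, 0, 0, -0.0018, 0.6, 0.004, -0.005, 0.226, 0, 0, -0.0018, 0.6, 0.004, -0.005, 0.226, 0, 0, -0.0018, 0.6, 0.004, -0.005, 0.226, 0, 0, -0.0018]
}}

```text
clock: 4.95
tcp_pos: [0.4233, 0.2315, 0.0185]
eef_rot: [[-0.348, 0.937, 0.002], [0.937, 0.348, 0.001], [-0.0, 0.003, -1.0]]
contact_force: [-0.3, 1.1, 0.8]
opening: 0.0511
grasp_force: 0.0
```

Call:
{"name": "jog_arm", "arguments": {
  "commands": [0, 0, 0, 0, 0, 0, 0, 0, 0, 0, 0, 0, 0, 0, 0, 0, 0, 0, 0, 0, 0, 0, 0, 0, 0, 0, 0, 0, 0, 0, 0, 0, 0, 0, 0, 0, 0, 0, 0, 0, 0, 0, 0, 0, 0, 0, 0, 0, 0],
  "squeeze": 60
}}

```text
clock: 5.53
tcp_pos: [0.4228, 0.2319, 0.0186]
eef_rot: [[-0.349, 0.937, 0.003], [0.937, 0.349, 0.001], [-0.0, 0.004, -1.0]]
contact_force: [-0.1, -1.5, 7.2]
opening: 0.013
grasp_force: 59.2
```

```bash
python3 -c "
from h import *
go((.4236,.2313,.15,np.radians(110.4)),(.6252,.0863,.15,YC))"
```

```text
at [0.4228 0.2319 0.0186] clock 5.53 open 0.013 grip 59.221919775009155 F [-0.1 -1.5  7.2]
shift [-0.0018  0.0019 -0.2628] turn [0.0024 0.0002 0.0005] rows 3.1515998986276905 0.02924186365324603
shift [-0.4144  0.2784 -0.2617] turn [ 2.400e-03 -1.000e-04  1.846e-01] rows 6.7584524700599315 2.21636932256605
```

Call:
{"name": "jog_arm", "arguments": {
  "commands": [0, 0, 0, -0.13, 0, 0, 0, 0, 0, 0, -0.13, 0, 0, 0, 0, -0.4144, 0.2784, -0.2617, 0, 0, 0.1846, 0, -0.4144, 0.2784, -0.2617, 0, 0, 0.1846, 0, -0.4144, 0.2784, -0.2617, 0, 0, 0.1846, 0, -0.4144, 0.2784, -0.2617, 0, 0, 0.1846, 0, -0.4144, 0.2784, -0.2617, 0, 0, 0.1846, 0, -0.4144, 0.2784, -0.2617, 0, 0, 0.1846]
}}

```text
clock: 6.2
tcp_pos: [0.6189, 0.0892, 0.1469]
eef_rot: [[-0.08, 0.997, 0.001], [0.997, 0.08, 0.0], [0.0, 0.001, -1.0]]
contact_force: [0.2, 0.9, -1.2]
opening: 0.0133
grasp_force: 59.1
```

Call:
{"name": "jog_arm", "arguments": {
  "commands": [0, 0, 0, 0, 0, 0, 0, 0, 0, 0, 0, 0, 0, 0, 0, 0, 0, 0, 0, 0, 0, 0, 0, 0, 0, 0, 0, 0]
}}

```text
clock: 6.53
tcp_pos: [0.616, 0.0912, 0.1452]
eef_rot: [[-0.081, 0.997, -0.002], [0.997, 0.081, 0.0], [0.0, -0.002, -1.0]]
contact_force: [-0.8, -0.4, -1.3]
opening: 0.0133
grasp_force: 59.2
```

```bash
python3 plates.py w4; python3 -c "
from h import *
go((.6252,.0863,.08,YC),(.6252,.0863,.06,YC))"
```

```text
at [0.616  0.0912 0.1452] clock 6.53 open 0.0133 grip 59.248371720314026 F [-0.8 -0.4 -1.3]
table 0.0005471676619455148
px [  82  233   49  111 2912] rect [ 0.4342 -0.0023] [0.0162 0.0898] 5.84 bar ((0.4343010187149048, -0.002269566059112549), (0.016148272901773453, 0.08967751264572144), 6.0322346687316895) ztop 0.0139622000949646 zbar 0.05459488496240869
px [415 255  51  37 966] rect [0.7171 0.0259] [0.0397 0.0216] 61.76 bar ((0.7188000082969666, 0.03498225286602974), (0.032713502645492554, 0.011967447586357594), 30.18709945678711) ztop 0.01218314089693755 zbar 0.054425841747814584
at [0.616  0.0914 0.1452] clock 6.58 open 0.0129 grip 59.24791216850281 F [ 0.3 -0.7 -1.5]
shift [-0.0117  0.0177  0.1304] turn [-0.0013 -0.0002  0.0009] rows 1.5836783380498018 0.01844829340740443
shift [-0.0117  0.0178  0.1704] turn [-0.0013 -0.0002  0.0009] rows 2.058602011849931 0.01844829340740443
```

View pics/w4.png

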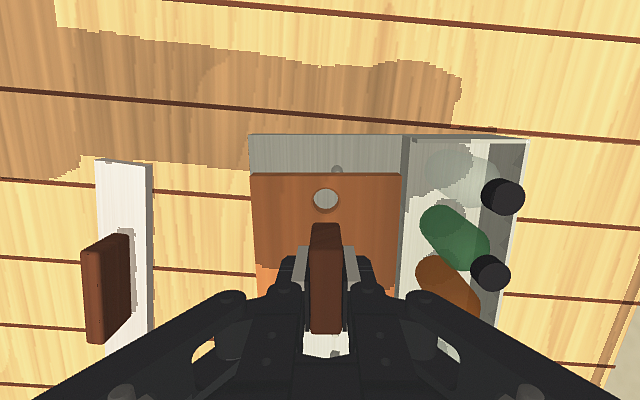

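```bash
cat > hand.py <<'E'
from h import *
import sys
np.set_printoptions(precision=4,suppress=True)
def hand(im,D,V,tcp,R):
    c=dict(calibration('wrist'),view=V); P=cloud(c,D); hsv=cv2.cvtColor(im,cv2.COLOR_RGB2HSV)
    zt=tcp[2]-.0085
    m=((abs(P[...,2]-zt)<.005)&(hsv[...,0]<20)&(hsv[...,1]>90)).astype(np.uint8)
    T=(P-tcp)@R
    q=T[m>0]
    print('plate top z rel tcp',np.median(q[:,2]),'y edges',np.percentile(q[:,1],[.5,99.5]),'mid',np.percentile(q[:,1],[.5,99.5]).mean(),'x far edge',np.percentile(q[:,0],99.7),'-> centre x',np.percentile(q[:,0],99.7)-.043)
    cs,h=cv2.findContours(m,cv2.RETR_CCOMP,cv2.CHAIN_APPROX_NONE)
    for k,cn in enumerate(cs):
        if h[0,k,3]>=0 and cv2.contourArea(cn)>150:
            (u,v),(a,b),_=cv2.fitEllipse(cn); w=p2w(c,(u,v),z=tcp[2]+R[2,2]*np.median(q[:,2]))
            print('hole px',u,v,a,b,'in tool',(w-tcp)@R,'world',w)
if __name__=='__main__':
    s=read_state(); V=calibration('wrist')['view']; f=np.load(sys.argv[1]) if len(sys.argv)>1 else None
    if f is None: im,D=snapshot('wrist')
    else: im,D,V=f['im'],f['D'],f['V']
    hand(im,D,V,s['tcp_pos'],s['eef_rot'])
E
python3 hand.py w4.npz
```

```text
plate top z rel tcp 0.008168362198918123 y edges [-0.0373  0.0362] mid -0.0005166926775331641 x far edge 0.04197562479219356 -> centre x -0.0010243752078064397
hole px 325.2619323730469 199.51910400390625 23.346559524536133 26.285066604614258 in tool [ 0.0299 -0.0005  0.0082] world [0.613  0.1211 0.137 ]
```

```bash
python3 -c "
from h import *
go((.6256,.0866,.062,YC))"
```

```text
at [0.616  0.0914 0.1452] clock 6.58 open 0.0129 grip 59.24791216850281 F [ 0.3 -0.7 -1.5]
shift [-0.0111  0.0187  0.1664] turn [-0.0013 -0.0002  0.0009] rows 2.0116598825603047 0.01844829340740443
```

Call:
{"name": "jog_arm", "arguments": {
  "commands": [0, -0.0111, 0.0187, 0.1, 0, 0, 0, 0, -0.0111, 0.0187, 0.1664, 0, 0, 0.001, 0, -0.0111, 0.0187, 0.1664, 0, 0, 0.001, 0, -0.0111, 0.0187, 0.1664, 0, 0, 0.001, 0, -0.0111, 0.0187, 0.1664, 0, 0, 0.001, 0, -0.0111, 0.0187, 0.1664, 0, 0, 0.001]
}}

```text
clock: 7.08
tcp_pos: [0.6289, 0.0863, 0.065]
eef_rot: [[-0.079, 0.997, 0.004], [0.997, 0.079, 0.0], [-0.0, 0.004, -1.0]]
contact_force: [0.4, 0.0, -0.2]
opening: 0.0134
grasp_force: 59.1
```

```bash
python3 hand.py; python3 -c "
from h import *
go((.6256,.0866,.0365,YC))"
```

```text
plate top z rel tcp 0.008114404624173309 y edges [-0.0372  0.0743] mid 0.01853644638253436 x far edge 0.04219126745906014 -> centre x -0.0008087325409398549
hole px 325.24041748046875 199.55722045898438 23.46074104309082 26.097219467163086 in tool [ 0.0301 -0.0006  0.0081] world [0.626  0.1162 0.0569]
at [0.6292 0.0861 0.0652] clock 7.13 open 0.0131 grip 59.14291977882385 F [ 0.5  0.  -1. ]
shift [ 0.0015 -0.0073  0.0574] turn [ 0.0029  0.0002 -0.0006] rows 0.6942866978762741 0.035997877676314
```

Call:
{"name": "jog_arm", "arguments": {
  "commands": [0, 0, 0, 0, 0, 0, 0, 0, 0, 0, 0, 0, 0, 0]
}}

```text
clock: 7.3
tcp_pos: [0.6284, 0.0858, 0.0642]
eef_rot: [[-0.078, 0.997, 0.003], [0.997, 0.078, 0.0], [-0.0, 0.003, -1.0]]
contact_force: [-0.3, -0.7, -0.9]
opening: 0.0131
grasp_force: 59.1
```

```bash
python3 -c "
from h import *
go((.6256,.0866,.056,YC))"
```

```text
at [0.6284 0.0858 0.0642] clock 7.3 open 0.0131 grip 59.14303243160248 F [-0.3 -0.7 -0.9]
shift [ 0.002  -0.0056  0.0163] turn [ 0.0019  0.0001 -0.0009] rows 0.20857059765253286 0.024801767803211135
```

Call:
{"name": "jog_arm", "arguments": {
  "commands": [0, 0, 0, 0, 0, 0, 0, 0, 0, 0, 0, 0, 0, 0, 0, 0, 0, 0, 0, 0, 0, 0, 0, 0, 0, 0, 0, 0, 0, 0, 0, 0, 0, 0, 0, 0, 0, 0, 0, 0, 0, 0, 0, 0, 0, 0, 0, 0, 0, 0, 0, 0, 0, 0, 0, 0]
}}

```text
clock: 7.97
tcp_pos: [0.6274, 0.0857, 0.0623]
eef_rot: [[-0.078, 0.997, -0.0], [0.997, 0.078, -0.0], [0.0, -0.0, -1.0]]
contact_force: [-0.4, -0.4, -0.6]
opening: 0.0127
grasp_force: 59.1
```

```bash
python3 -c "
from h import *
go((.6256,.0866,.056,YC))"
```

```text
at [0.6274 0.0857 0.0623] clock 7.97 open 0.0127 grip 59.143157601356506 F [-0.4 -0.4 -0.6]
shift [ 0.0021 -0.0034  0.0127] turn [-0.0001 -0.     -0.001 ] rows 0.15922005367679093 0.012561765025859562
```

Call:
{"name": "jog_arm", "arguments": {
  "commands": [0, 0.0021, -0.0034, 0.0127, 0, 0, 0, 0, 0.0021, -0.0034, 0.0127, 0, 0, 0, 0, 0.0021, -0.0034, 0.0127, 0, 0, 0, 0, 0.0021, -0.0034, 0.0127, 0, 0, 0, 0, 0.0021, -0.0034, 0.0127, 0, 0, 0, 0, 0.0021, -0.0034, 0.0127, 0, 0, 0, 0, 0.0021, -0.0034, 0.0127, 0, 0, 0, 0, 0.0021, -0.0034, 0.0127, 0, 0, 0]
}}

```text
clock: 8.63
tcp_pos: [0.6257, 0.0866, 0.0562]
eef_rot: [[-0.078, 0.997, 0.0], [0.997, 0.078, 0.0], [-0.0, 0.0, -1.0]]
contact_force: [-0.4, 0.1, -0.7]
opening: 0.0131
grasp_force: 59.2
```

```bash
python3 hand.py; python3 -c "
from h import *
go((.6256,.0866,.0365,YC))"
```

```text
plate top z rel tcp 0.008124389799649509 y edges [-0.0377  0.0364] mid -0.0006496398701640073 x far edge 0.04217807125660127 -> centre x -0.0008219287433987241
hole px 325.2218017578125 199.5234832763672 23.479700088500977 25.84874153137207 in tool [ 0.0301 -0.0006  0.0081] world [0.6228 0.1165 0.048 ]
at [0.6257 0.0866 0.0562] clock 8.68 open 0.0132 grip 59.221458435058594 F [ 0.5 -1.  -0.8]
shift [-0.0001 -0.0003  0.0393] turn [ 0.0001 -0.     -0.001 ] rows 0.47140042262782 0.012435959701954722
```

Call:
{"name": "jog_arm", "arguments": {
  "commands": [0, 0, 0, 0.008, 0, 0, 0, 0, 0, 0, 0.016, 0, 0, 0, 0, 0, 0, 0.024, 0, 0, 0, 0, 0, 0, 0.032, 0, 0, 0, 0, 0, 0, 0.039, 0, 0, 0, 0, 0, 0, 0.039, 0, 0, 0, 0, 0, 0, 0.039, 0, 0, 0, 0, 0, 0, 0.039, 0, 0, 0]
}}

```text
clock: 9.35
tcp_pos: [0.6255, 0.0866, 0.0367]
eef_rot: [[-0.078, 0.997, -0.0], [0.997, 0.078, -0.0], [-0.0, -0.0, -1.0]]
contact_force: [-1.8, 0.8, 3.0]
opening: 0.0134
grasp_force: 59.9
```

Call:
{"name": "jog_arm", "arguments": {
  "commands": [0.45, 0, 0, 0, 0, 0, 0, 0.45, 0, 0, 0, 0, 0, 0, 0.45, 0, 0, 0, 0, 0, 0, 0.45, 0, 0, 0, 0, 0, 0, 0.45, 0, 0, 0, 0, 0, 0, 0.45, 0, 0, 0, 0, 0, 0, 0.45, 0, 0, -0.1, 0, 0, 0, 0.45, 0, 0, -0.15, 0, 0, 0]
}}

```text
clock: 10.02
tcp_pos: [0.6239, 0.0866, 0.1109]
eef_rot: [[-0.078, 0.997, -0.005], [0.997, 0.078, -0.0], [0.0, -0.005, -1.0]]
contact_force: [1.9, -0.1, 0.6]
opening: 0.0382
grasp_force: 0.0
```

Call:
{"name": "jog_arm", "arguments": {
  "commands": [0.45, 0, 0, -0.2, 0, 0, 0, 0.45, 0, 0, -0.2, 0, 0, 0, 0.45, 0, 0, -0.2, 0, 0, 0, 0.45, 0, 0, -0.2, 0, 0, 0, 0.45, 0, 0, -0.2, 0, 0, 0, 0.45, 0, 0, -0.2, 0, 0, 0, 0.45, 0, 0, -0.2, 0, 0, 0]
}}

```text
clock: 10.6
tcp_pos: [0.6244, 0.0866, 0.2094]
eef_rot: [[-0.078, 0.997, -0.004], [0.997, 0.078, -0.0], [0.0, -0.004, -1.0]]
contact_force: [0.3, -0.1, 0.1]
opening: 0.0386
grasp_force: 0.0
```

```bash
cat > chk.py <<'E'
from h import *
import sys
np.set_printoptions(precision=4,suppress=True)
go(*[tuple(map(float,a.split(','))) for a in sys.argv[1:]])
c=calibration('wrist'); im,D=snapshot('wrist'); save(im,'chk.png'); P=cloud(c,D); hsv=cv2.cvtColor(im,cv2.COLOR_RGB2HSV); z=P[...,2]
m=((z>.006)&(z<.08)&(hsv[...,0]<20)&(hsv[...,1]>90)&(D>.2)).astype(np.uint8)
k,l,s,_=cv2.connectedComponentsWithStats(m)
for i in range(1,k):
    if s[i,4]<500: continue
    q=P[l==i]; zt=np.percentile(q[:,2],99); b=q[q[:,2]>zt-.005]; t=q[q[:,2]<zt-.03]
    r=cv2.minAreaRect(b[:,:2].astype(np.float32))
    print('px',s[i][:4],'bar',np.round(r[0],4),np.round(r[1],3),round(r[2],2),'z',zt,'all',cv2.minAreaRect(q[:,:2].astype(np.float32)),'ztop',np.median(t[:,2]) if len(t) else None, np.percentile(t[:,2],[5,95]) if len(t) else '')
E
python3 chk.py .4265,.3582,.15,1.6443
```

```text
at [0.6244 0.0866 0.2094] clock 10.6 open 0.0386 grip 0.0 F [ 0.3 -0.1  0.1]
shift [ 0.5725 -0.3516  0.1202] turn [-0.0024 -0.0001  0.0032] rows 8.183870432069853 0.048268435325478434
px [291 143  74  82] bar [0.625  0.0858] [0.013 0.04 ] 4.39 z 0.06531357404247494 all ((0.6253673434257507, 0.08348917961120605), (0.07672993093729019, 0.09021715074777603), 4.594341278076172) ztop 0.028497952135917135 [0.0269 0.0297]
px [578 200  62 173] bar [0.9251 0.0002] [0.006 0.19 ] 0.11 z 0.0663421603625174 all ((0.9250470399856567, 0.002966761589050293), (0.0058425068855285645, 0.1964569240808487), 0.11300576478242874) ztop None 
px [120 208  37  91] bar [ 0.427  -0.0036] [0.09  0.017] 86.1 z 0.05776739329730727 all ((0.4271848797798157, -0.0033977851271629333), (0.09028099477291107, 0.01703687384724617), 86.5851821899414) ztop 0.02215280508695266 [0.0167 0.0272]
px [394 226  49  55] bar [0.7225 0.0262] [0.031 0.026] 46.45 z 0.07963753571403281 all ((0.7217413783073425, 0.02033652365207672), (0.04554622620344162, 0.034362174570560455), 58.21992874145508) ztop 0.032525514677433295 [0.0132 0.0479]
```

Call:
{"name": "jog_arm", "arguments": {
  "commands": [0.6, 0.5725, -0.3516, 0.1202, 0, 0, 0, 0.6, 0.5725, -0.3516, 0.1202, 0, 0, 0, 0.6, 0.5725, -0.3516, 0.1202, 0, 0, 0, 0.6, 0.5725, -0.3516, 0.1202, 0, 0, 0, 0.6, 0.5725, -0.3516, 0.1202, 0, 0, 0, 0.6, 0.5725, -0.3516, 0.1202, 0, 0, 0, 0.6, 0.5725, -0.3516, 0.1202, 0, 0, 0, 0.6, 0.5725, -0.3516, 0.1202, 0, 0, 0]
}}

```text
clock: 11.32
tcp_pos: [0.4304, 0.3527, 0.1512]
eef_rot: [[-0.078, 0.997, -0.002], [0.997, 0.078, -0.001], [-0.001, -0.002, -1.0]]
contact_force: [1.0, -1.0, -0.0]
opening: 0.0516
grasp_force: 0.0
```

Call:
{"name": "jog_arm", "arguments": {
  "commands": [0.6, 0, 0, 0, 0, 0, 0, 0.6, 0, 0, 0, 0, 0, 0, 0.6, 0, 0, 0, 0, 0, 0, 0.6, 0, 0, 0, 0, 0, 0, 0.6, 0, 0, 0, 0, 0, 0, 0.6, 0, 0, 0, 0, 0, 0, 0.6, 0, 0, 0, 0, 0, 0, 0.6, 0, 0, 0, 0, 0, 0]
}}

```text
clock: 11.98
tcp_pos: [0.4331, 0.3513, 0.1529]
eef_rot: [[-0.077, 0.997, 0.0], [0.997, 0.077, 0.0], [0.0, 0.0, -1.0]]
contact_force: [0.5, -0.4, 0.4]
opening: 0.0514
grasp_force: 0.0
```

```bash
python3 chk.py .4265,.3580,.0185,1.6424 | cut -c1-200
```

```text
at [0.4331 0.3513 0.1529] clock 11.98 open 0.0514 grip 0.0 F [ 0.5 -0.4  0.4]
shift [ 0.0143 -0.0122  0.2689] turn [ 0.0001 -0.      0.0036] rows 3.2320957283242793 0.043097362784966425
px [278 137  84  93] bar [0.4265 0.3585] [0.014 0.04 ] 3.62 z 0.047378872473458886 all ((0.4264824688434601, 0.35806289315223694), (0.07414468377828598, 0.08637254685163498), 3.9924802780151367) ztop 
px [403 171 113 107] bar [0.5618 0.328 ] [0.04  0.015] 71.37 z 0.04741646193975205 all ((0.5621857047080994, 0.32777097821235657), (0.08615895360708237, 0.07557307183742523), 71.28013610839844) ztop 0
```

Call:
{"name": "jog_arm", "arguments": {
  "commands": [0.6, 0.0143, -0.0122, 0.1, 0, 0, 0.0036, 0.6, 0.0143, -0.0122, 0.18, 0, 0, 0.0036, 0.6, 0.0143, -0.0122, 0.25, 0, 0, 0.0036, 0.6, 0.0143, -0.0122, 0.268, 0, 0, 0.0036, 0.6, 0.0143, -0.0122, 0.268, 0, 0, 0.0036, 0.6, 0.0143, -0.0122, 0.268, 0, 0, 0.0036, 0.6, 0.0143, -0.0122, 0.268, 0, 0, 0.0036, 0.6, 0.0143, -0.0122, 0.268, 0, 0, 0.0036]
}}

```text
clock: 12.7
tcp_pos: [0.428, 0.3598, 0.0214]
eef_rot: [[-0.073, 0.997, 0.004], [0.997, 0.073, 0.003], [0.002, 0.004, -1.0]]
contact_force: [-0.2, 0.1, 0.7]
opening: 0.0512
grasp_force: 0.0
```

Call:
{"name": "jog_arm", "arguments": {
  "commands": [0, 0, 0, 0, 0, 0, 0, 0, 0, 0, 0, 0, 0, 0, 0, 0, 0, 0, 0, 0, 0, 0, 0, 0, 0, 0, 0, 0, 0, 0, 0, 0, 0, 0, 0, 0, 0, 0, 0, 0, 0, 0, 0, 0, 0, 0, 0, 0, 0]
}}

```text
clock: 13.28
tcp_pos: [0.4266, 0.359, 0.0199]
eef_rot: [[-0.073, 0.997, 0.001], [0.997, 0.073, 0.001], [0.001, 0.002, -1.0]]
contact_force: [-0.9, -0.7, 6.9]
opening: 0.0131
grasp_force: 59.5
```

```bash
python3 -c "
from h import *
go((.4265,.358,.15,YC),(.6328,-.0082,.15,YC))"
```

```text
at [0.4266 0.359  0.0199] clock 13.28 open 0.0131 grip 59.535348415374756 F [-0.9 -0.7  6.9]
shift [-1.700e-03  1.000e-04 -2.601e-01] turn [ 0.001  -0.0005 -0.0046] rows 3.1189108200835 0.0574914333914407
shift [-0.7622  0.3582 -0.2601] turn [ 0.001  -0.0005 -0.0046] rows 10.569077260717565 0.0574914333914407
```

Call:
{"name": "jog_arm", "arguments": {
  "commands": [0, 0, 0, -0.13, 0, 0, 0, 0, 0, 0, -0.2, 0, 0, 0, 0, -0.38, 0.18, -0.26, 0, 0, 0, 0, -0.38, 0.18, -0.26, 0, 0, 0, 0, -0.38, 0.18, -0.26, 0, 0, 0, 0, -0.38, 0.18, -0.26, 0, 0, 0, 0, -0.38, 0.18, -0.26, 0, 0, 0, 0, -0.38, 0.18, -0.26, 0, 0, 0]
}}

```text
clock: 13.95
tcp_pos: [0.5335, 0.1706, 0.1506]
eef_rot: [[-0.067, 0.998, 0.005], [0.998, 0.067, -0.002], [-0.002, 0.005, -1.0]]
contact_force: [0.1, -0.6, -1.0]
opening: 0.0129
grasp_force: 59.1
```

Call:
{"name": "jog_arm", "arguments": {
  "commands": [0, -0.3822, 0.1782, 0, 0, 0, -0.0046, 0, -0.3822, 0.1782, 0, 0, 0, -0.0046, 0, -0.3822, 0.1782, 0, 0, 0, -0.0046, 0, -0.3822, 0.1782, 0, 0, 0, -0.0046, 0, -0.3822, 0.1782, 0, 0, 0, -0.0046, 0, -0.3822, 0.1782, 0, 0, 0, -0.0046, 0, -0.3822, 0.1782, 0, 0, 0, -0.0046, 0, -0.3822, 0.1782, 0, 0, 0, -0.0046]
}}

```text
clock: 14.62
tcp_pos: [0.6314, -0.0081, 0.1481]
eef_rot: [[-0.079, 0.997, -0.002], [0.997, 0.079, 0.001], [0.001, -0.002, -1.0]]
contact_force: [-0.4, 0.1, -0.2]
opening: 0.0127
grasp_force: 59.1
```

Call:
{"name": "jog_arm", "arguments": {
  "commands": [0, 0, 0, 0, 0, 0, 0, 0, 0, 0, 0, 0, 0, 0, 0, 0, 0, 0, 0, 0, 0, 0, 0, 0, 0, 0, 0, 0, 0, 0, 0, 0, 0, 0, 0]
}}

```text
clock: 15.03
tcp_pos: [0.6322, -0.0076, 0.1491]
eef_rot: [[-0.081, 0.997, 0.0], [0.997, 0.081, -0.0], [-0.0, 0.0, -1.0]]
contact_force: [-0.1, 0.1, -1.0]
opening: 0.0126
grasp_force: 59.1
```

```bash
python3 hand.py;python3 -c "
from h import *
go((.6332,-.008,.062,YC))"
```

```text
plate top z rel tcp 0.009467021658863196 y edges [-0.0371  0.0363] mid -0.0004395923644344886 x far edge 0.042573737639409234 -> centre x -0.0004262623605907623
hole px 325.4360046386719 198.36114501953125 24.31772232055664 26.103515625 in tool [ 0.0303 -0.0005  0.0095] world [0.6293 0.0225 0.1396]
at [ 0.6322 -0.0079  0.149 ] clock 15.08 open 0.0129 grip 59.08783972263336 F [ 0.5 -0.2 -0.7]
shift [-0.0004  0.0019  0.174 ] turn [0.0001 0.     0.0006] rows 2.086730810803826 0.006845410415962538
```

Call:
{"name": "jog_arm", "arguments": {
  "commands": [0, -0.0004, 0.0019, 0.08, 0, 0, 0, 0, -0.0004, 0.0019, 0.15, 0, 0, 0, 0, -0.0004, 0.0019, 0.182, 0, 0, 0, 0, -0.0004, 0.0019, 0.182, 0, 0, 0, 0, -0.0004, 0.0019, 0.182, 0, 0, 0, 0, -0.0004, 0.0019, 0.182, 0, 0, 0, 0, -0.0004, 0.0019, 0.182, 0, 0, 0, 0, -0.0004, 0.0019, 0.182, 0, 0, 0]
}}

```text
clock: 15.75
tcp_pos: [0.6347, -0.0088, 0.0598]
eef_rot: [[-0.08, 0.997, 0.003], [0.997, 0.08, -0.0], [-0.001, 0.003, -1.0]]
contact_force: [0.5, 0.2, -1.1]
opening: 0.013
grasp_force: 59.1
```

Call:
{"name": "jog_arm", "arguments": {
  "commands": [0, 0, 0, 0, 0, 0, 0, 0, 0, 0, 0, 0, 0, 0, 0, 0, 0, 0, 0, 0, 0, 0, 0, 0, 0, 0, 0, 0, 0, 0, 0, 0, 0, 0, 0, 0, 0, 0, 0, 0, 0, 0]
}}

```text
clock: 16.25
tcp_pos: [0.6333, -0.0086, 0.0578]
eef_rot: [[-0.08, 0.997, -0.0], [0.997, 0.08, -0.0], [0.0, -0.0, -1.0]]
contact_force: [-0.4, -0.1, -1.7]
opening: 0.0129
grasp_force: 59.1
```

```bash
python3 -c "
from h import *
go((.6332,-.008,.0373,YC))"
```

```text
at [ 0.6333 -0.0086  0.0578] clock 16.25 open 0.0129 grip 59.11486744880676 F [-0.4 -0.1 -1.7]
shift [ 0.0012 -0.      0.041 ] turn [-0.0001 -0.     -0.    ] rows 0.49206107617708744 0.0007151410983954476
```

Call:
{"name": "jog_arm", "arguments": {
  "commands": [0, 0.0012, 0, 0.006, 0, 0, 0, 0, 0.0012, 0, 0.014, 0, 0, 0, 0, 0.0012, 0, 0.022, 0, 0, 0, 0, 0.0012, 0, 0.03, 0, 0, 0, 0, 0.0012, 0, 0.037, 0, 0, 0, 0, 0.0012, 0, 0.041, 0, 0, 0, 0, 0.0012, 0, 0.041, 0, 0, 0, 0, 0.0012, 0, 0.041, 0, 0, 0]
}}

```text
clock: 16.92
tcp_pos: [0.633, -0.008, 0.038]
eef_rot: [[-0.08, 0.997, -0.0], [0.997, 0.08, -0.0], [-0.0, -0.0, -1.0]]
contact_force: [-3.3, 0.3, 5.7]
opening: 0.0129
grasp_force: 60.1
```

Call:
{"name": "jog_arm", "arguments": {
  "commands": [0.45, 0, 0, 0, 0, 0, 0, 0.45, 0, 0, 0, 0, 0, 0, 0.45, 0, 0, 0, 0, 0, 0, 0.45, 0, 0, 0, 0, 0, 0, 0.45, 0, 0, 0, 0, 0, 0, 0.45, 0, 0, 0, 0, 0, 0, 0.45, 0, 0, -0.08, 0, 0, 0, 0.45, 0, 0, -0.16, 0, 0, 0]
}}

```text
clock: 17.58
tcp_pos: [0.6305, -0.0077, 0.1152]
eef_rot: [[-0.08, 0.997, -0.007], [0.997, 0.08, 0.001], [0.002, -0.007, -1.0]]
contact_force: [1.1, 0.4, 0.9]
opening: 0.0384
grasp_force: 0.0
```

Call:
{"name": "jog_arm", "arguments": {
  "commands": [0.45, 0, 0, -0.2, 0, 0, 0, 0.45, 0, 0, -0.2, 0, 0, 0, 0.45, 0, 0, -0.2, 0, 0, 0, 0.45, 0, 0, -0.2, 0, 0, 0, 0.45, 0, 0, -0.2, 0, 0, 0, 0.45, 0, 0, -0.2, 0, 0, 0, 0.45, 0, 0, -0.2, 0, 0, 0]
}}

```text
clock: 18.17
tcp_pos: [0.632, -0.0079, 0.2152]
eef_rot: [[-0.08, 0.997, -0.004], [0.997, 0.08, 0.0], [0.001, -0.004, -1.0]]
contact_force: [0.4, -0.7, 0.5]
opening: 0.0386
grasp_force: 0.0
```

```bash
python3 chk.py .4900,.185,.2,1.4 .5620,.3278,.15,1.2453
```

```text
at [ 0.632  -0.0079  0.2152] clock 18.17 open 0.0386 grip 0.0 F [ 0.4 -0.7  0.5]
shift [ 0.4071 -0.2522  0.0316] turn [-0.0025 -0.0002  0.1671] rows 5.754393560228179 2.005629958678381
shift [ 0.6802 -0.0855  0.1312] turn [-0.0025 -0.      0.2702] rows 8.369580149413029 3.2434845997430934
px [288  41  79  94] bar [0.6253 0.0854] [0.013 0.039] 4.54 z 0.06542016215425095 all ((0.6244422197341919, 0.08588726818561554), (0.07538162171840668, 0.08686825633049011), 4.489165782928467) ztop 0.028438388762273212 [0.0271 0.0297]
px [105 119  41  93] bar [ 0.4269 -0.004 ] [0.09  0.017] 86.14 z 0.057848517679903025 all ((0.4270806312561035, -0.004024986177682877), (0.09016386419534683, 0.017333757132291794), 86.37964630126953) ztop 0.021756552561974802 [0.0161 0.0271]
px [291 142  73  81] bar [ 0.6326 -0.0085] [0.014 0.039] 4.39 z 0.0653998245692734 all ((0.6327411532402039, -0.008873481303453445), (0.0766228511929512, 0.08658239245414734), 4.6182098388671875) ztop 0.028522575266247616 [0.0272 0.0298]
px [398 142  53  45] bar [0.7223 0.0247] [0.032 0.026] 70.57 z 0.07974174037132778 all ((0.7311538457870483, 0.0285505261272192), (0.05115653574466705, 0.03440801426768303), 33.43560028076172) ztop 0.031522211495181696 [0.0128 0.048 ]
px [569 161  71 205] bar [ 0.9246 -0.073 ] [0.006 0.222] 0.45 z 0.06635073380122546 all ((0.9246121644973755, -0.07118163257837296), (0.006438379641622305, 0.22929507493972778), 0.44572287797927856) ztop None
```

Call:
{"name": "jog_arm", "arguments": {
  "commands": [0.6, 0.6802, -0.0855, 0.1312, 0, 0, 0.2702, 0.6, 0.6802, -0.0855, 0.1312, 0, 0, 0.2702, 0.6, 0.6802, -0.0855, 0.1312, 0, 0, 0.2702, 0.6, 0.6802, -0.0855, 0.1312, 0, 0, 0.2702, 0.6, 0.6802, -0.0855, 0.1312, 0, 0, 0.2702, 0.6, 0.6802, -0.0855, 0.1312, 0, 0, 0.2702, 0.6, 0.6802, -0.0855, 0.1312, 0, 0, 0.2702, 0.6, 0.6802, -0.0855, 0.1312, 0, 0, 0.2702]
}}

```text
clock: 18.88
tcp_pos: [0.5659, 0.3104, 0.1535]
eef_rot: [[0.32, 0.947, -0.002], [0.947, -0.32, -0.001], [-0.002, -0.002, -1.0]]
contact_force: [0.3, 1.3, -1.1]
opening: 0.0512
grasp_force: 0.0
```

Call:
{"name": "jog_arm", "arguments": {
  "commands": [0.6, 0, 0, 0, 0, 0, 0, 0.6, 0, 0, 0, 0, 0, 0, 0.6, 0, 0, 0, 0, 0, 0, 0.6, 0, 0, 0, 0, 0, 0, 0.6, 0, 0, 0, 0, 0, 0, 0.6, 0, 0, 0, 0, 0, 0, 0.6, 0, 0, 0, 0, 0, 0, 0.6, 0, 0, 0, 0, 0, 0]
}}

```text
clock: 19.55
tcp_pos: [0.5678, 0.3081, 0.1556]
eef_rot: [[0.321, 0.947, 0.0], [0.947, -0.321, 0.0], [0.0, 0.0, -1.0]]
contact_force: [-0.6, -0.4, 0.1]
opening: 0.0512
grasp_force: 0.0
```

```bash
python3 chk.py .5620,.3278,.0185,1.2453 | cut -c1-200
```

```text
at [0.5678 0.3081 0.1556] clock 19.55 open 0.0512 grip 0.0 F [-0.6 -0.4  0.1]
shift [ 0.0335 -0.0237  0.2743] turn [ 0.0002 -0.0001 -0.0008] rows 3.3253602845613934 0.010063834264496212
px [271 127  84  92] bar [0.5622 0.328 ] [0.039 0.014] 71.03 z 0.04738980314540491 all ((0.5619377493858337, 0.32762372493743896), (0.0851842537522316, 0.07425211369991302), 71.32437896728516) ztop 0.
px [442 359  43  41] bar [0.6245 0.0976] [0.014 0.019] 4.07 z 0.06570121387901562 all ((0.6310120820999146, 0.06862092018127441), (0.033158738166093826, 0.07947574555873871), 17.444522857666016) ztop
```

Call:
{"name": "jog_arm", "arguments": {
  "commands": [0.6, 0.0335, -0.0237, 0.1, 0, 0, 0, 0.6, 0.0335, -0.0237, 0.18, 0, 0, 0, 0.6, 0.0335, -0.0237, 0.25, 0, 0, 0, 0.6, 0.0335, -0.0237, 0.274, 0, 0, 0, 0.6, 0.0335, -0.0237, 0.274, 0, 0, 0, 0.6, 0.0335, -0.0237, 0.274, 0, 0, 0, 0.6, 0.0335, -0.0237, 0.274, 0, 0, 0, 0.6, 0.0335, -0.0237, 0.274, 0, 0, 0]
}}

```text
clock: 20.27
tcp_pos: [0.5635, 0.3293, 0.0209]
eef_rot: [[0.32, 0.947, 0.004], [0.947, -0.32, 0.002], [0.003, 0.003, -1.0]]
contact_force: [-0.1, 0.7, 0.3]
opening: 0.051
grasp_force: 0.0
```

Call:
{"name": "jog_arm", "arguments": {
  "commands": [0.6, 0, 0, 0, 0, 0, 0, 0.6, 0, 0, 0, 0, 0, 0, 0, 0, 0, 0, 0, 0, 0, 0, 0, 0, 0, 0, 0, 0, 0, 0, 0, 0, 0, 0, 0, 0, 0, 0, 0, 0, 0, 0, 0, 0, 0, 0, 0, 0, 0, 0, 0, 0, 0, 0, 0, 0]
}}

```text
clock: 20.93
tcp_pos: [0.5619, 0.3287, 0.0189]
eef_rot: [[0.32, 0.947, 0.001], [0.947, -0.32, 0.0], [0.0, 0.001, -1.0]]
contact_force: [0.4, -1.5, 5.6]
opening: 0.0132
grasp_force: 60.1
```

```bash
python3 -c "
from h import *
go((.562,.3278,.15,YC),(.6400,-.1029,.15,YC))"
```

```text
at [0.5619 0.3287 0.0189] clock 20.93 open 0.0132 grip 60.0747013092041 F [ 0.4 -1.5  5.6]
shift [-0.0014  0.001  -0.2623] turn [ 4.000e-04 -2.000e-04 -2.703e-01] rows 3.1449602967897174 3.2440540950916423
shift [-0.7677  0.4242 -0.2624] turn [ 4.000e-04 -2.000e-04 -2.703e-01] rows 10.977774611142733 3.2440540950916423
```

Call:
{"name": "jog_arm", "arguments": {
  "commands": [0, 0, 0, -0.13, 0, 0, 0, 0, 0, 0, -0.2, 0, 0, 0, 0, -0.384, 0.212, -0.262, 0, 0, -0.2703, 0, -0.384, 0.212, -0.262, 0, 0, -0.2703, 0, -0.384, 0.212, -0.262, 0, 0, -0.2703, 0, -0.384, 0.212, -0.262, 0, 0, -0.2703, 0, -0.384, 0.212, -0.262, 0, 0, -0.2703, 0, -0.384, 0.212, -0.262, 0, 0, -0.2703]
}}

```text
clock: 21.6
tcp_pos: [0.6013, 0.1083, 0.1501]
eef_rot: [[-0.076, 0.997, 0.001], [0.997, 0.076, -0.002], [-0.002, 0.001, -1.0]]
contact_force: [0.3, 1.3, -1.4]
opening: 0.013
grasp_force: 59.4
```

Call:
{"name": "jog_arm", "arguments": {
  "commands": [0, 0, 0, 0, 0, 0, 0, 0, 0, 0, 0, 0, 0, 0]
}}

```text
clock: 21.77
tcp_pos: [0.6006, 0.1115, 0.1491]
eef_rot: [[-0.077, 0.997, -0.001], [0.997, 0.077, 0.0], [0.001, -0.001, -1.0]]
contact_force: [1.0, 0.9, -2.0]
opening: 0.0127
grasp_force: 59.4
```

```bash
python3 -c "
from h import *
go((.6400,-.1029,.15,YC))"
```

```text
at [0.6006 0.1115 0.1491] clock 21.77 open 0.0127 grip 59.37951743602753 F [ 1.   0.9 -2. ]
shift [-0.4336  0.0455 -0.002 ] turn [-0.0003 -0.0004 -0.0017] rows 5.227872102605951 0.02147467021736447
```

Call:
{"name": "jog_arm", "arguments": {
  "commands": [0, -0.4336, 0.0455, 0, 0, 0, -0.0017, 0, -0.4336, 0.0455, 0, 0, 0, -0.0017, 0, -0.4336, 0.0455, 0, 0, 0, -0.0017, 0, -0.4336, 0.0455, 0, 0, 0, -0.0017, 0, -0.4336, 0.0455, 0, 0, 0, -0.0017, 0, -0.4336, 0.0455, 0, 0, 0, -0.0017, 0, -0.4336, 0.0455, 0, 0, 0, -0.0017, 0, -0.4336, 0.0455, 0, 0, 0, -0.0017]
}}

```text
clock: 22.43
tcp_pos: [0.6401, -0.1003, 0.1484]
eef_rot: [[-0.083, 0.997, -0.002], [0.997, 0.083, 0.002], [0.002, -0.002, -1.0]]
contact_force: [0.3, -0.1, -1.0]
opening: 0.0127
grasp_force: 59.4
```

Call:
{"name": "jog_arm", "arguments": {
  "commands": [0, 0, 0, 0, 0, 0, 0, 0, 0, 0, 0, 0, 0, 0, 0, 0, 0, 0, 0, 0, 0, 0, 0, 0, 0, 0, 0, 0, 0, 0, 0, 0, 0, 0, 0]
}}

```text
clock: 22.85
tcp_pos: [0.6406, -0.1006, 0.1495]
eef_rot: [[-0.084, 0.996, 0.0], [0.996, 0.084, -0.0], [-0.0, 0.0, -1.0]]
contact_force: [-0.2, -0.1, -1.2]
opening: 0.0132
grasp_force: 59.4
```

```bash
python3 hand.py;python3 -c "
from h import *
go((.6403,-.1029,.058,YC))"
```

```text
plate top z rel tcp 0.008355911774883255 y edges [-0.0372  0.0363] mid -0.00046146983346812 x far edge 0.042762958279829476 -> centre x -0.00023704172017052078
hole px 325.3011169433594 198.32113647460938 23.744722366333008 26.052291870117188 in tool [ 0.0306 -0.0005  0.0084] world [ 0.6375 -0.0701  0.1412]
at [ 0.6406 -0.1008  0.1496] clock 22.9 open 0.0131 grip 59.38443124294281 F [-0.1  0.4 -1.5]
shift [-0.004  -0.001   0.1831] turn [0.0001 0.     0.0024] rows 2.1960738345582222 0.029207877171787508
```

Call:
{"name": "jog_arm", "arguments": {
  "commands": [0, -0.0044, -0.001, 0.08, 0, 0, 0.0024, 0, -0.0044, -0.001, 0.15, 0, 0, 0.0024, 0, -0.0044, -0.001, 0.184, 0, 0, 0.0024, 0, -0.0044, -0.001, 0.184, 0, 0, 0.0024, 0, -0.0044, -0.001, 0.184, 0, 0, 0.0024, 0, -0.0044, -0.001, 0.184, 0, 0, 0.0024, 0, -0.0044, -0.001, 0.184, 0, 0, 0.0024, 0, -0.0044, -0.001, 0.184, 0, 0, 0.0024]
}}

```text
clock: 23.57
tcp_pos: [0.6416, -0.1041, 0.0594]
eef_rot: [[-0.079, 0.997, 0.003], [0.997, 0.079, -0.001], [-0.001, 0.003, -1.0]]
contact_force: [-0.5, -0.7, -1.5]
opening: 0.0131
grasp_force: 59.4
```

Call:
{"name": "jog_arm", "arguments": {
  "commands": [0, 0, 0, 0, 0, 0, 0, 0, 0, 0, 0, 0, 0, 0, 0, 0, 0, 0, 0, 0, 0, 0, 0, 0, 0, 0, 0, 0, 0, 0, 0, 0, 0, 0, 0, 0, 0, 0, 0, 0, 0, 0]
}}

```text
clock: 24.07
tcp_pos: [0.6402, -0.1038, 0.0574]
eef_rot: [[-0.079, 0.997, -0.0], [0.997, 0.079, 0.0], [0.0, -0.0, -1.0]]
contact_force: [-0.7, -0.4, -1.1]
opening: 0.013
grasp_force: 59.4
```

```bash
python3 -c "
from h import *
go((.6402,-.1031,.0364,YC))"
```

```text
at [ 0.6402 -0.1038  0.0574] clock 24.07 open 0.013 grip 59.37464654445648 F [-0.7 -0.4 -1.1]
shift [0.0013 0.0001 0.042 ] turn [-0.     -0.     -0.0006] rows 0.5035362708383286 0.007229454926677497
```

Call:
{"name": "jog_arm", "arguments": {
  "commands": [0, 0.0013, 0, 0.006, 0, 0, 0, 0, 0.0013, 0, 0.014, 0, 0, 0, 0, 0.0013, 0, 0.022, 0, 0, 0, 0, 0.0013, 0, 0.03, 0, 0, 0, 0, 0.0013, 0, 0.038, 0, 0, 0, 0, 0.0013, 0, 0.0415, 0, 0, 0, 0, 0.0013, 0, 0.0415, 0, 0, 0, 0, 0.0013, 0, 0.0415, 0, 0, 0]
}}

```text
clock: 24.73
tcp_pos: [0.64, -0.1031, 0.0369]
eef_rot: [[-0.079, 0.997, -0.0], [0.997, 0.079, 0.0], [0.0, -0.0, -1.0]]
contact_force: [-1.6, 0.7, 2.9]
opening: 0.0131
grasp_force: 59.9
```

Call:
{"name": "jog_arm", "arguments": {
  "commands": [0.45, 0, 0, 0, 0, 0, 0, 0.45, 0, 0, 0, 0, 0, 0, 0.45, 0, 0, 0, 0, 0, 0, 0.45, 0, 0, 0, 0, 0, 0, 0.45, 0, 0, 0, 0, 0, 0, 0.45, 0, 0, 0, 0, 0, 0, 0.45, 0, 0, -0.08, 0, 0, 0, 0.45, 0, 0, -0.16, 0, 0, 0]
}}

```text
clock: 25.4
tcp_pos: [0.6375, -0.1024, 0.1144]
eef_rot: [[-0.079, 0.997, -0.007], [0.997, 0.079, 0.002], [0.002, -0.007, -1.0]]
contact_force: [2.0, -0.4, 0.8]
opening: 0.0385
grasp_force: 0.0
```

Call:
{"name": "jog_arm", "arguments": {
  "commands": [0.45, 0, 0, -0.2, 0, 0, 0, 0.45, 0, 0, -0.35, 0, 0, 0, 0.45, 0, 0, -0.35, 0, 0, 0, 0.45, 0, 0, -0.35, 0, 0, 0, 0.45, 0, 0, -0.35, 0, 0, 0, 0.45, 0, 0, -0.35, 0, 0, 0, 0.45, 0, 0, -0.35, 0, 0, 0, 0.45, 0, 0, -0.35, 0, 0, 0]
}}

```text
clock: 26.07
tcp_pos: [0.6392, -0.1029, 0.2893]
eef_rot: [[-0.079, 0.997, -0.003], [0.997, 0.079, 0.001], [0.001, -0.003, -1.0]]
contact_force: [1.4, 0.5, -0.0]
opening: 0.0385
grasp_force: 0.0
```

```bash
python3 chk.py .427,-.004,.15,1.503 .427,-.004,.15,1.6; cp chk.py /dev/null; cp pics/chk.png pics/w5.png
```

```text
at [ 0.6392 -0.1029  0.2893] clock 26.07 open 0.0385 grip 0.0 F [ 1.4  0.5 -0. ]
shift [ 0.2303 -0.4066  0.2803] turn [-0.0023 -0.0006  0.0978] rows 6.533479853591735 1.1745528992726753
shift [ 0.2303 -0.4066  0.2803] turn [-0.0023 -0.0008  0.0332] rows 6.533479853591735 0.39901413712492284
px [295   0  66  48] bar [0.6262 0.0719] [0.013 0.014] 5.14 z 0.06506637252314258 all ((0.6267074346542358, 0.06589324027299881), (0.07619912177324295, 0.04768272489309311), 4.4750590324401855) ztop 0.028310871247454187 [0.0266 0.0297]
px [522   0 104 332] bar [ 0.9252 -0.095 ] [0.395 0.007] 89.91 z 0.06672451368492414 all ((0.9252387285232544, -0.09473088383674622), (0.3970154821872711, 0.006525561213493347), 89.9074478149414) ztop None 
px [529   0 104 335] bar [ 0.9317 -0.0977] [0.007 0.4  ] 0.17 z 0.06803617592642416 all ((0.9317271709442139, -0.09773169457912445), (0.007019232492893934, 0.4000310003757477), 0.16967834532260895) ztop None 
px [135  27  32  87] bar [ 0.4269 -0.0041] [0.09  0.017] 86.25 z 0.057830600688116185 all ((0.4270377457141876, -0.004152555018663406), (0.08956348150968552
[... 535 characters left out ...]
457 [0.0269 0.0298]
px [298 138  59  66] bar [ 0.6393 -0.1031] [0.013 0.038] 4.78 z 0.06546080029449151 all ((0.6396569609642029, -0.10373345762491226), (0.07604127377271652, 0.08498697727918625), 4.685488700866699) ztop 0.028584668102095732 [0.0272 0.0299]
px [384 179  39  39] bar [ 0.7352 -0.1238] [0.031 0.025] 46.44 z 0.07957878237951578 all ((0.7356036901473999, -0.1298900842666626), (0.04435573145747185, 0.03501956909894943), 74.97528839111328) ztop 0.03199641516171761 [0.0138 0.0479]
px [ 95 252  90  27] bar [ 0.3943 -0.2552] [0.023 0.122] 88.0 z 0.04211233126066671 all ((0.39430251717567444, -0.2550552785396576), (0.022833263501524925, 0.12163657695055008), 87.8899917602539) ztop None
```

View pics/w5.png

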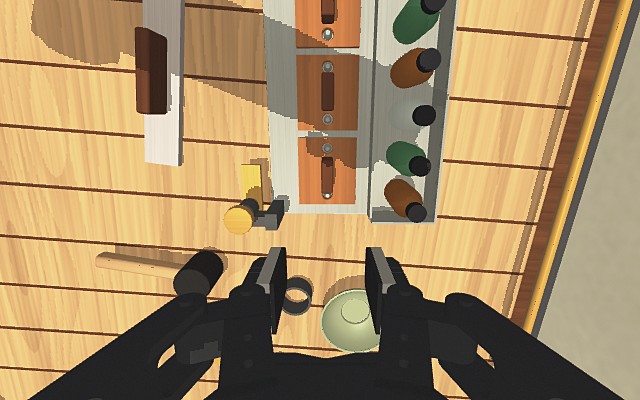

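Call:
{"name": "jog_arm", "arguments": {
  "commands": [0.6, 0.2303, -0.4066, 0.2803, 0, 0, 0.0978, 0.6, 0.2303, -0.4066, 0.2803, 0, 0, 0.0978, 0.6, 0.2303, -0.4066, 0.2803, 0, 0, 0.0978, 0.6, 0.2303, -0.4066, 0.2803, 0, 0, 0.0978, 0.6, 0.2303, -0.4066, 0.2803, 0, 0, 0.0978, 0.6, 0.2303, -0.4066, 0.2803, 0, 0, 0.0978, 0.6, 0.2303, -0.4066, 0.2803, 0, 0, 0.0978, 0.6, 0.2303, -0.4066, 0.2803, 0, 0, 0.0978]
}}

```text
clock: 26.78
tcp_pos: [0.4197, -0.0019, 0.147]
eef_rot: [[0.066, 0.998, -0.013], [0.998, -0.066, 0.003], [0.002, -0.013, -1.0]]
contact_force: [-0.1, 0.2, -0.8]
opening: 0.0513
grasp_force: 0.0
```

Call:
{"name": "jog_arm", "arguments": {
  "commands": [0.6, 0, 0, 0, 0, 0, 0, 0.6, 0, 0, 0, 0, 0, 0, 0.6, 0, 0, 0, 0, 0, 0, 0.6, 0, 0, 0, 0, 0, 0, 0.6, 0, 0, 0, 0, 0, 0, 0.6, 0, 0, 0, 0, 0, 0, 0.6, 0, 0, 0, 0, 0, 0, 0.6, 0, 0, 0, 0, 0, 0]
}}

```text
clock: 27.45
tcp_pos: [0.4287, -0.0045, 0.1515]
eef_rot: [[0.068, 0.998, 0.0], [0.998, -0.068, -0.0], [-0.0, 0.0, -1.0]]
contact_force: [-0.9, -0.2, 1.1]
opening: 0.0511
grasp_force: 0.0
```

```bash
python3 chk.py .427,-.0041,.022,1.5045 | cut -c1-220; cat > rail.py <<'E'
from h import *
import sys
np.set_printoptions(precision=4,suppress=True)
lo,hi=map(float,sys.argv[1:3])
c=calibration('wrist'); im,D=snapshot('wrist'); save(im,sys.argv[3]); P=cloud(c,D); z=P[...,2]; hsv=cv2.cvtColor(im,cv2.COLOR_RGB2HSV)
m=((z>lo)&(z<hi)&(hsv[...,1]<80)&(hsv[...,2]>70)&(D>.1)).astype(np.uint8)
k,l,s,_=cv2.connectedComponentsWithStats(m)
for i in range(1,k):
    if s[i,4]>800: q=P[l==i]; print(s[i],cv2.minAreaRect(q[:,:2].astype(np.float32)),np.median(q[:,2]))
E
python3 rail.py .008 .016 w6.png
```

```text
at [ 0.4287 -0.0045  0.1515] clock 27.45 open 0.0511 grip 0.0 F [-0.9 -0.2  1.1]
shift [ 0.0006 -0.0034  0.2591] turn [ 0.0001  0.     -0.0011] rows 3.106894803419168 0.013145805816006806
px [514   0 112 134] bar [0.6241 0.0856] [0.016 0.04 ] 3.73 z 0.06537514136568975 all ((0.6285727620124817, 0.08609836548566818), (0.0849987342953682, 0.09019943326711655), 4.003783226013184) ztop 0.028414354953090942 [0
px [513 130 100 110] bar [ 0.6324 -0.0083] [0.016 0.04 ] 4.72 z 0.06532564256631748 all ((0.6366616487503052, -0.010964665561914444), (0.08384601771831512, 0.09201991558074951), 4.623987197875977) ztop 0.0285200041213193
px [313 144  21 114] bar [ 0.4263 -0.0033] [0.089 0.016] 85.66 z 0.05801506713040788 all ((0.4263351857662201, -0.003087557852268219), (0.08900605887174606, 0.01565258577466011), 85.76744079589844) ztop 0.026438784696871
px [511 234  90  94] bar [ 0.639  -0.1029] [0.015 0.042] 4.35 z 0.06537615995430607 all ((0.644189715385437, -0.10723713785409927), (0.08407876640558243, 0.09641142934560776), 4.823148727416992) ztop 0.028597359431411964
[ 460    6   12  291 1096] ((0.5559537410736084, 0.009859129786491394), (0.001871541840955615, 0.25942692160606384), 4.555460453033447) 0.01190280064333541
[ 296   63   54  236 9076] ((0.4263818860054016, -0.003815874457359314), (0.22016048431396484, 0.04406822845339775), 86.33045196533203) 0.012516779515166766
```

Call:
{"name": "jog_arm", "arguments": {
  "commands": [0.6, 0.001, -0.0045, 0.1, 0, 0, 0, 0.6, 0.001, -0.0045, 0.18, 0, 0, 0, 0.6, 0.001, -0.0045, 0.24, 0, 0, 0, 0.6, 0.001, -0.0045, 0.259, 0, 0, 0, 0.6, 0.001, -0.0045, 0.259, 0, 0, 0, 0.6, 0.001, -0.0045, 0.259, 0, 0, 0, 0.6, 0.001, -0.0045, 0.259, 0, 0, 0, 0.6, 0.001, -0.0045, 0.259, 0, 0, 0]
}}

```text
clock: 28.22
tcp_pos: [0.4278, -0.004, 0.0234]
eef_rot: [[0.068, 0.998, 0.003], [0.998, -0.068, -0.001], [-0.0, 0.003, -1.0]]
contact_force: [-0.1, -0.2, 0.2]
opening: 0.051
grasp_force: 0.0
```

Call:
{"name": "jog_arm", "arguments": {
  "commands": [0.6, 0, 0, 0, 0, 0, 0, 0.6, 0, 0, 0, 0, 0, 0, 0, 0, 0, 0, 0, 0, 0, 0, 0, 0, 0, 0, 0, 0, 0, 0, 0, 0, 0, 0, 0, 0, 0, 0, 0, 0, 0, 0, 0, 0, 0, 0, 0, 0, 0, 0, 0, 0, 0, 0, 0, 0],
  "squeeze": 80
}}

```text
clock: 28.88
tcp_pos: [0.4265, -0.0038, 0.0223]
eef_rot: [[0.068, 0.998, 0.0], [0.998, -0.068, -0.0], [-0.0, 0.0, -1.0]]
contact_force: [-0.4, 1.1, 5.4]
opening: 0.0148
grasp_force: 78.0
```

```bash
python3 -c "
from h import *
# 50 mm left of seat, 5 mm in front
x,y=.5359-.005-.05*.079,-.0163+.05*.997
go((.427,-.0041,.08,1.5045),(x,y,.08,YC))"
```

```text
at [ 0.4265 -0.0038  0.0223] clock 28.88 open 0.0148 grip 77.99107789993286 F [-0.4  1.1  5.4]
shift [-0.0006  0.0011 -0.1154] turn [ 0.0003  0.     -0.0009] rows 1.383357567842195 0.011568792049139255
shift [ 0.0881  0.1955 -0.1153] turn [ 0.0003  0.0001 -0.0984] rows 2.9187287433669336 1.1808939112948291
```

Call:
{"name": "jog_arm", "arguments": {
  "commands": [0, 0, 0, -0.06, 0, 0, 0, 0, 0, 0, -0.115, 0, 0, 0, 0, 0.088, 0.1955, -0.115, 0, 0, -0.0984, 0, 0.088, 0.1955, -0.115, 0, 0, -0.0984, 0, 0.088, 0.1955, -0.115, 0, 0, -0.0984, 0, 0.088, 0.1955, -0.115, 0, 0, -0.0984, 0, 0.088, 0.1955, -0.115, 0, 0, -0.0984, 0, 0.088, 0.1955, -0.115, 0, 0, -0.0984]
}}

```text
clock: 29.55
tcp_pos: [0.5245, 0.0336, 0.0782]
eef_rot: [[-0.08, 0.997, -0.004], [0.997, 0.08, 0.0], [0.0, -0.004, -1.0]]
contact_force: [-0.3, -0.3, -3.9]
opening: 0.0148
grasp_force: 80.4
```

Call:
{"name": "jog_arm", "arguments": {
  "commands": [0, 0, 0, 0, 0, 0, 0, 0, 0, 0, 0, 0, 0, 0, 0, 0, 0, 0, 0, 0, 0, 0, 0, 0, 0, 0, 0, 0, 0, 0, 0, 0, 0, 0, 0, 0, 0, 0, 0, 0, 0, 0]
}}

```text
clock: 30.05
tcp_pos: [0.5267, 0.0334, 0.0796]
eef_rot: [[-0.08, 0.997, 0.0], [0.997, 0.08, -0.0], [-0.0, 0.0, -1.0]]
contact_force: [-0.6, -0.2, -4.9]
opening: 0.0148
grasp_force: 80.4
```

```bash
python3 rail.py .062 .078 w7.png; python3 -c "
from h import *
a=.0799
f=lambda dx,dy,z:(.5359+dx*np.cos(a)-dy*np.sin(a),-.0163+dx*np.sin(a)+dy*np.cos(a),z,YC)
go(f(-.004,.05,.029))"
```

```text
[  275    19   102   237 18266] ((0.5219128727912903, 0.08780128508806229), (0.04440408945083618, 0.11159375309944153), 4.596517086029053) 0.0697354782477172
[616 340  24  54 829] ((0.7153175473213196, -0.027074413374066353), (0.010112229734659195, 0.031114621087908745), 5.71437406539917) 0.06794516369839787
at [0.5267 0.0335 0.0796] clock 30.1 open 0.015 grip 80.43811082839966 F [-0.3 -1.  -4.8]
shift [-0.0007  0.0024  0.1012] turn [ 0.0001 -0.     -0.0002] rows 1.213898418868785 0.0021078570577705985
```

View pics/w7.png

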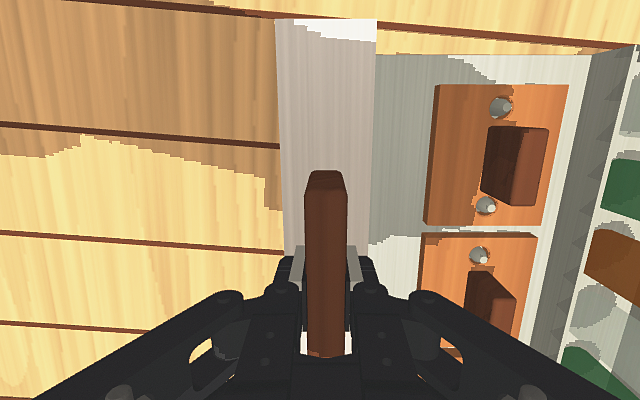

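Call:
{"name": "jog_arm", "arguments": {
  "commands": [0, -0.0007, 0.0024, 0.05, 0, 0, 0, 0, -0.0007, 0.0024, 0.1, 0, 0, 0, 0, -0.0007, 0.0024, 0.1, 0, 0, 0, 0, -0.0007, 0.0024, 0.1, 0, 0, 0, 0, -0.0007, 0.0024, 0.1, 0, 0, 0, 0, -0.0007, 0.0024, 0.1, 0, 0, 0, 0, -0.0007, 0.0024, 0.1, 0, 0, 0, 0, -0.0007, 0.0024, 0.1, 0, 0, 0]
}}

```text
clock: 30.77
tcp_pos: [0.5289, 0.0332, 0.0306]
eef_rot: [[-0.08, 0.997, 0.002], [0.997, 0.08, -0.0], [-0.0, 0.002, -1.0]]
contact_force: [0.6, 0.4, -3.7]
opening: 0.015
grasp_force: 80.3
```

```bash
python3 -c "
from h import *
a=.0799
f=lambda dx,dy,z:(.5359+dx*np.cos(a)-dy*np.sin(a),-.0163+dx*np.sin(a)+dy*np.cos(a),z,YC)
go(f(-.004,0,.029))"
```

```text
at [0.5289 0.0332 0.0306] clock 30.77 open 0.015 grip 80.31946420669556 F [ 0.6  0.4 -3.7]
shift [-0.0999 -0.0019  0.0032] turn [ 0.0013  0.0002 -0.    ] rows 1.198673217527252 0.015753992500573247
```

Call:
{"name": "jog_arm", "arguments": {
  "commands": [0, -0.03, -0.001, 0, 0, 0, 0, 0, -0.06, -0.001, 0, 0, 0, 0, 0, -0.09, -0.001, 0, 0, 0, 0, 0, -0.1, -0.001, 0, 0, 0, 0, 0, -0.1, -0.001, 0, 0, 0, 0, 0, -0.1, -0.001, 0, 0, 0, 0, 0, -0.1, -0.001, 0, 0, 0, 0, 0, -0.1, -0.001, 0, 0, 0, 0]
}}

```text
clock: 31.43
tcp_pos: [0.5313, -0.0158, 0.0295]
eef_rot: [[-0.081, 0.997, -0.0], [0.997, 0.081, 0.0], [0.0, -0.0, -1.0]]
contact_force: [-0.7, 0.2, -3.7]
opening: 0.0151
grasp_force: 80.4
```

```bash
python3 -c "
from h import *
a=.0799
f=lambda dx,dy,z:(.5359+dx*np.cos(a)-dy*np.sin(a),-.0163+dx*np.sin(a)+dy*np.cos(a),z,YC)
go(f(-.001,0,.0235),f(.0015,0,.0235))"
```

```text
at [ 0.5313 -0.0158  0.0295] clock 31.43 open 0.0151 grip 80.38813591003418 F [-0.7  0.2 -3.7]
shift [-0.0017  0.0072  0.0121] turn [-0.0001 -0.0003  0.0006] rows 0.16973540953495836 0.007979138036377066
shift [-0.0017  0.0122  0.0121] turn [-0.0001 -0.0003  0.0006] rows 0.20663560684080737 0.007979138036377066
```

Call:
{"name": "jog_arm", "arguments": {
  "commands": [0, -0.0017, 0.003, 0.006, 0, 0, 0, 0, -0.0017, 0.006, 0.0125, 0, 0, 0, 0, -0.0017, 0.008, 0.0125, 0, 0, 0, 0, -0.0017, 0.01, 0.0125, 0, 0, 0, 0, -0.0017, 0.01, 0.0125, 0, 0, 0, 0, -0.0017, 0.01, 0.0125, 0, 0, 0, 0, -0.0017, 0.01, 0.0125, 0, 0, 0]
}}

```text
clock: 32.02
tcp_pos: [0.5362, -0.017, 0.0231]
eef_rot: [[-0.08, 0.997, -0.001], [0.997, 0.08, 0.0], [0.0, -0.001, -1.0]]
contact_force: [-0.9, 1.0, -4.4]
opening: 0.0152
grasp_force: 80.4
```

```bash
python3 rail.py .0075 .0165 w8.png; python3 -c "
from h import *
a=.0799
f=lambda dx,dy,z:(.5359+dx*np.cos(a)-dy*np.sin(a),-.0163+dx*np.sin(a)+dy*np.cos(a),z,YC)
go(f(0,0,.022))"
```

```text
[  275     0   106   257 18657] ((0.5313590168952942, 0.04146425053477287), (0.04491778090596199, 0.11927112936973572), 4.555185317993164) 0.0132971858395763
at [ 0.5362 -0.017   0.0232] clock 32.07 open 0.015 grip 80.35390019416809 F [-1.3 -0.3 -4.9]
shift [ 0.0014 -0.0005  0.0023] turn [-0.0004 -0.0001 -0.0001] rows 0.03310501374844197 0.004601651304717955
```

View pics/w8.png

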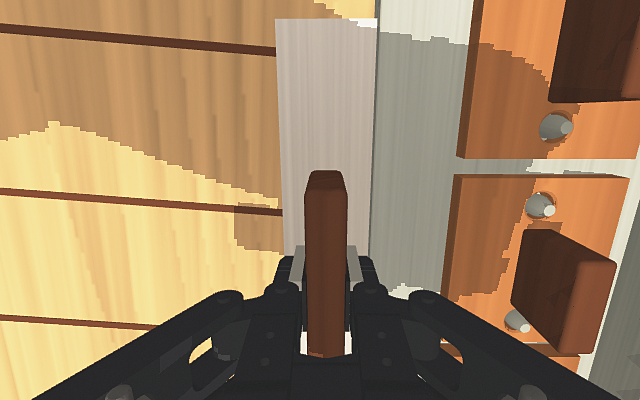

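Call:
{"name": "jog_arm", "arguments": {
  "commands": [0, 0.001, 0.001, 0.001, 0, 0, 0, 0, 0.001, 0.002, 0.0015, 0, 0, 0, 0, 0.001, 0.003, 0.0015, 0, 0, 0, 0, 0.001, 0.003, 0.0015, 0, 0, 0, 0, 0.001, 0.003, 0.0015, 0, 0, 0, 0, 0.001, 0.003, 0.0015, 0, 0, 0]
}}

```text
clock: 32.57
tcp_pos: [0.5364, -0.0167, 0.0224]
eef_rot: [[-0.079, 0.997, -0.003], [0.997, 0.079, -0.001], [-0.001, -0.003, -1.0]]
contact_force: [-5.3, -1.7, -0.8]
opening: 0.0147
grasp_force: 81.1
```

Call:
{"name": "jog_arm", "arguments": {
  "commands": [0, 0, -0.002, 0.001, 0, 0, 0, 0, 0, -0.002, 0.0015, 0, 0, 0, 0, 0, -0.002, 0.0015, 0, 0, 0, 0.4, 0, -0.002, 0.0015, 0, 0, 0, 0.4, 0, -0.002, 0.0015, 0, 0, 0, 0.4, 0, -0.002, 0.0015, 0, 0, 0, 0.4, 0, -0.002, 0.0015, 0, 0, 0, 0.4, 0, -0.002, 0.0015, 0, 0, 0]
}}

```text
clock: 33.23
tcp_pos: [0.5376, -0.0165, 0.022]
eef_rot: [[-0.08, 0.997, 0.001], [0.997, 0.08, -0.0], [-0.0, 0.001, -1.0]]
contact_force: [0.2, 0.2, -0.2]
opening: 0.0343
grasp_force: 0.0
```

Call:
{"name": "jog_arm", "arguments": {
  "commands": [0.4, 0, 0, -0.05, 0, 0, 0, 0.4, 0, 0, -0.15, 0, 0, 0, 0.4, 0, 0, -0.25, 0, 0, 0, 0.4, 0, 0, -0.35, 0, 0, 0, 0.4, 0, 0, -0.4, 0, 0, 0, 0.4, 0, 0, -0.4, 0, 0, 0, 0.4, 0, 0, -0.4, 0, 0, 0, 0.4, 0, 0, -0.4, 0, 0, 0]
}}

```text
clock: 33.9
tcp_pos: [0.5372, -0.0165, 0.2217]
eef_rot: [[-0.08, 0.997, 0.001], [0.997, 0.08, -0.0], [-0.0, 0.001, -1.0]]
contact_force: [-0.2, 0.3, -0.5]
opening: 0.0346
grasp_force: 0.0
```

```bash
python3 rail.py .008 .0155 w9.png; python3 chk.py .42,-.19,.28,1.65 | cut -c1-130; cat > mal.py <<'E'
from h import *
import sys
np.set_printoptions(precision=4,suppress=True)
c=calibration('wrist'); im,D=snapshot('wrist'); save(im,sys.argv[1]); np.savez('mal.npz',im=im,D=D,V=c['view']); P=cloud(c,D); z=P[...,2]
R=(P[...,0]>.28)&(P[...,0]<.62)&(P[...,1]<-.1)&(P[...,1]>-.36)&(D>.15)
for nm,lo,hi in [('cap',.098,.115),('head top',.055,.066),('handle top',.035,.0455)]:
    m=(R&(z>lo)&(z<hi)).astype(np.uint8); k,l,s,_=cv2.connectedComponentsWithStats(m)
    for i in range(1,k):
        if s[i,4]>150:
            q=P[l==i]; print(nm,s[i],cv2.minAreaRect(q[:,:2].astype(np.float32)),'circle',cv2.minEnclosingCircle(q[:,:2].astype(np.float32)),np.median(q[:,2]))
E
python3 mal.py w10.png
```

```text
[ 460   28   90  271 4867] ((0.7357159852981567, -0.0006890743970870972), (0.06048817187547684, 0.30515074729919434), 4.681351661682129) 0.010668270151576432
[ 304   58   43  209 5863] ((0.5354018211364746, -0.008723542094230652), (0.044213175773620605, 0.2345903068780899), 4.53108024597168) 0.012547700114316444
at [ 0.5363 -0.0163  0.2204] clock 33.95 open 0.0342 grip 0.0 F [0.8 0.1 0. ]
shift [-0.3276 -0.2597 -0.1189] turn [-0.0011 -0.0003  0.0005] rows 5.21119204451926 0.014359668409591454
px [383  41  84  93] bar [0.6249 0.0854] [0.014 0.039] 4.2 z 0.06532832138306113 all ((0.6271653175354004, 0.08569487929344177), (
px [318 139  17  91] bar [ 0.5358 -0.0161] [0.015 0.089] 4.3 z 0.05815803213329625 all ((0.5358126163482666, -0.016064289957284927
px [379 141  76  80] bar [ 0.6324 -0.0081] [0.014 0.039] 4.91 z 0.06538955074618467 all ((0.6347290277481079, -0.01042569056153297
px [483 141  69  44] bar [0.721  0.0241] [0.031 0.023] 80.87 z 0.07964386292619054 all ((0.7360185384750366, 0.019551360979676247)
px [377 225  68  71] bar [ 0.6396 -0.1026] [0.015 0.039] 4.21 z 0.065354182521
[... 181 characters left out ...]
58
cap [310 318  33  34 899] ((0.546381950378418, -0.15013812482357025), (0.031341634690761566, 0.03116638958454132), 11.086627006530762) circle ((0.5464493036270142, -0.15068523585796356), 0.016392245888710022) 0.10844349565173368
head top [316 297  46  19 256] ((0.559973418712616, -0.14768114686012268), (0.01368685718625784, 0.04836767539381981), 79.63676452636719) circle ((0.5597472190856934, -0.14888615906238556), 0.024767829105257988) 0.060609710902118044
handle top [316 257  22  45 832] ((0.54473876953125, -0.1287526786327362), (0.023754142224788666, 0.056025516241788864), 3.8767542839050293) circle ((0.5451565384864807, -0.12882721424102783), 0.030273329466581345) 0.036691083433058075
```

```bash
python3 -c "
from h import *
go((.42,-.25,.28,2.5))"
```

```text
at [ 0.5356 -0.0163  0.2196] clock 34.05 open 0.034 grip 0.0 F [-0.3  0.3  0.3]
shift [-0.4474 -0.2682 -0.1203] turn [-0.0021 -0.0017 -0.5663] rows 6.419050243655826 6.796959349315113
```

Call:
{"name": "jog_arm", "arguments": {
  "commands": [0.6, -0.4474, -0.2682, -0.1203, 0, 0, -0.5663, 0.6, -0.4474, -0.2682, -0.1203, 0, 0, -0.5663, 0.6, -0.4474, -0.2682, -0.1203, 0, 0, -0.5663, 0.6, -0.4474, -0.2682, -0.1203, 0, 0, -0.5663, 0.6, -0.4474, -0.2682, -0.1203, 0, 0, -0.5663, 0.6, -0.4474, -0.2682, -0.1203, 0, 0, -0.5663, 0.6, -0.4474, -0.2682, -0.1203, 0, 0, -0.5663, 0.6, -0.4474, -0.2682, -0.1203, 0, 0, -0.5663]
}}

```text
clock: 34.72
tcp_pos: [0.4191, -0.2541, 0.2813]
eef_rot: [[-0.801, 0.599, -0.002], [0.599, 0.801, -0.001], [0.001, -0.002, -1.0]]
contact_force: [0.6, -1.3, 0.1]
opening: 0.0512
grasp_force: 0.0
```

Call:
{"name": "jog_arm", "arguments": {
  "commands": [0.6, 0, 0, 0, 0, 0, -0.4, 0.6, 0, 0, 0, 0, 0, -0.4, 0.6, 0, 0, 0, 0, 0, -0.4, 0.6, 0, 0, 0, 0, 0, -0.4, 0.6, 0, 0, 0, 0, 0, -0.4, 0.6, 0, 0, 0, 0, 0, -0.4, 0.6, 0, 0, 0, 0, 0, -0.4, 0.6, 0, 0, 0, 0, 0, -0.4]
}}

```text
clock: 35.38
tcp_pos: [0.4208, -0.2499, 0.2809]
eef_rot: [[-0.999, 0.044, -0.001], [0.044, 0.999, 0.001], [0.001, 0.001, -1.0]]
contact_force: [-0.1, -1.1, -0.1]
opening: 0.051
grasp_force: 0.0
```

```bash
python3 -c "
from h import *
go()"; python3 mal.py w11.png; python3 rail.py .008 .0155 tmp.png
```

```text
at [ 0.4208 -0.2499  0.2809] clock 35.38 open 0.051 grip 0.0 F [-0.1 -1.1 -0.1]
head top [ 296  199   40   40 1240] ((0.47184309363365173, -0.2642679810523987), (0.0475989431142807, 0.04931654781103134), 87.20982360839844) circle ((0.47190719842910767, -0.2641601860523224), 0.0251512099057436) 0.060406617607082644
handle top [ 299   99   36  109 1499] ((0.3970499634742737, -0.25533851981163025), (0.04418184235692024, 0.1284865140914917), 83.29431915283203) circle ((0.39893755316734314, -0.25556042790412903), 0.0662408173084259) 0.04015644786089716
handle top [400 251  41  19 495] ((0.5441210269927979, -0.1280207335948944), (0.024606695398688316, 0.05335060879588127), 4.700920104980469) circle ((0.5429213643074036, -0.12835632264614105), 0.02876707911491394) 0.03645891383098873
[ 415  220  193   46 3120] ((0.5341876745223999, 0.005069717764854431), (0.046307507902383804, 0.2647489011287689), 4.516056537628174) 0.012170545924808191
```

View pics/w11.png

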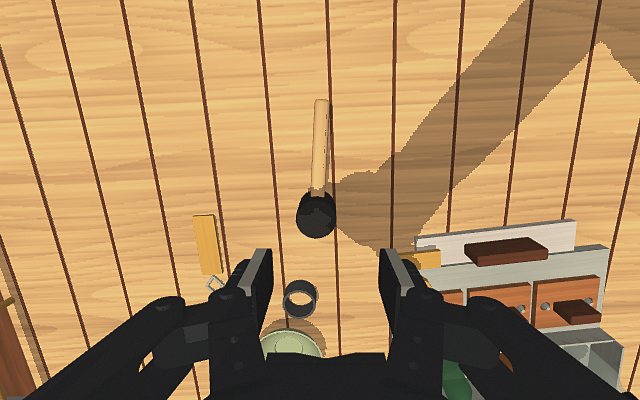

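```bash
python3 - <<'E'
from h import *
f=np.load('mal.npz'); P=cloud(dict(calibration('wrist'),view=f['V']),f['D']); hsv=cv2.cvtColor(f['im'],cv2.COLOR_RGB2HSV); z=P[...,2]
m=(z>.038)&(z<.0455)&(hsv[...,2]>90)&(P[...,1]<-.2)&(P[...,1]>-.3)&(P[...,0]<.46)&(P[...,0]>.3)
q=P[m]; r=cv2.minAreaRect(q[:,:2].astype(np.float32)); print(r,m.sum(),np.median(q[:,2]))
h=np.array([.4719,-.2642]); d=np.array(r[0])-h; print('yaw head->handle',np.arctan2(d[1],d[0]),np.linalg.norm(d))
yaw=np.radians(float(__import__('os').environ.get('Y','0'))) or np.arctan2(d[1],d[0])
u=np.array([np.cos(yaw),np.sin(yaw)]); g=h+.050*u; print('grasp',g,yaw)
go((*g,.12,yaw),(*g,.0115,yaw))
E
```

```text
((0.39081260561943054, -0.25600337982177734), (0.01734856329858303, 0.11574022471904755), 84.32672119140625) 1324 0.040258944498266586
yaw head->handle 3.040851069042375 0.0815006141680911
grasp [ 0.42215351 -0.25917144] 3.040851069042375
at [ 0.421  -0.25    0.2814] clock 35.48 open 0.0514 grip 0.0 F [ 0.  -0.1  0.6]
shift [-0.0033 -0.0183  0.3228] turn [ 0.0004 -0.0005  0.0386] rows 3.8772328663615827 0.4636787960199456
shift [-0.0034 -0.0184  0.5398] turn [ 0.0004 -0.0005  0.0386] rows 6.476631163138021 0.4636787960199456
```

Call:
{"name": "jog_arm", "arguments": {
  "commands": [0.6, -0.0134, -0.0184, 0.3, 0, 0, 0.0386, 0.6, -0.0134, -0.0184, 0.3, 0, 0, 0.0386, 0.6, -0.0134, -0.0184, 0.3, 0, 0, 0.0386, 0.6, -0.0134, -0.0184, 0.3, 0, 0, 0.0386, 0.6, -0.0134, -0.0184, 0.3, 0, 0, 0.0386, 0.6, -0.0134, -0.0184, 0.3, 0, 0, 0.0386, 0.6, -0.0134, -0.0184, 0.3, 0, 0, 0.0386, 0.6, -0.0134, -0.0184, 0.3, 0, 0, 0.0386]
}}

```text
clock: 36.15
tcp_pos: [0.4289, -0.2607, 0.1342]
eef_rot: [[-0.995, 0.099, 0.003], [0.099, 0.995, -0.003], [-0.003, -0.002, -1.0]]
contact_force: [0.0, 0.3, 0.4]
opening: 0.0519
grasp_force: 0.0
```

```bash
python3 mal.py tmp.png; python3 -c "
from h import *
go((.4271,-.2597,.0115,3.0415))"
```

```text
head top [ 295  237   65   62 3052] ((0.4715389609336853, -0.26370954513549805), (0.049004122614860535, 0.04883000999689102), 7.978938579559326) circle ((0.47169244289398193, -0.26375094056129456), 0.02508738823235035) 0.06038571853797754
handle top [ 298   76   58  177 3881] ((0.3985438346862793, -0.2622395157814026), (0.04706680029630661, 0.1321306675672531), 88.59222412109375) circle ((0.40001383423805237, -0.2622756361961365), 0.06884825229644775) 0.040145426438650426
at [ 0.4288 -0.2607  0.1341] clock 36.2 open 0.0513 grip 0.0 F [-0.6 -0.6  0.3]
shift [0.0045 0.0022 0.2452] turn [-0.0015  0.0023  0.0004] rows 2.9409137142101973 0.03330775868778815
```

Call:
{"name": "jog_arm", "arguments": {
  "commands": [0.6, 0.003, 0.002, 0.08, 0, 0, 0, 0.6, 0.003, 0.002, 0.16, 0, 0, 0, 0.6, 0.003, 0.002, 0.22, 0, 0, 0, 0.6, 0.003, 0.002, 0.243, 0, 0, 0, 0.6, 0.003, 0.002, 0.243, 0, 0, 0, 0.6, 0.003, 0.002, 0.243, 0, 0, 0, 0.6, 0.003, 0.002, 0.243, 0, 0, 0, 0.6, 0.003, 0.002, 0.243, 0, 0, 0]
}}

```text
clock: 36.87
tcp_pos: [0.4276, -0.2597, 0.0123]
eef_rot: [[-0.995, 0.099, 0.003], [0.099, 0.995, -0.002], [-0.003, -0.002, -1.0]]
contact_force: [-0.3, 0.1, -0.4]
opening: 0.0512
grasp_force: 0.0
```

Call:
{"name": "jog_arm", "arguments": {
  "commands": [0.6, 0, 0, 0, 0, 0, 0, 0.6, 0, 0, 0, 0, 0, 0, 0, 0, 0, 0, 0, 0, 0, 0, 0, 0, 0, 0, 0, 0, 0, 0, 0, 0, 0, 0, 0, 0, 0, 0, 0, 0, 0, 0, 0, 0, 0, 0, 0, 0, 0, 0, 0, 0, 0, 0, 0, 0],
  "squeeze": 115
}}

```text
clock: 37.53
tcp_pos: [0.4261, -0.2588, 0.0109]
eef_rot: [[-0.995, 0.099, 0.0], [0.099, 0.995, -0.001], [-0.0, -0.001, -1.0]]
contact_force: [-1.7, 0.6, 4.6]
opening: 0.0164
grasp_force: 112.0
```

```bash
python3 -c "
from h import *
go((.4271,-.2597,.16,3.0415))"
```

```text
at [ 0.4261 -0.2588  0.0109] clock 37.53 open 0.0164 grip 112.02749133110046 F [-1.7  0.6  4.6]
shift [-0.0022 -0.0018 -0.2983] turn [-0.0004  0.0001  0.0004] rows 3.5766087717597324 0.007021454356922391
```

Call:
{"name": "jog_arm", "arguments": {
  "commands": [0, 0, 0, -0.08, 0, 0, 0, 0, 0, 0, -0.16, 0, 0, 0, 0, 0, 0, -0.24, 0, 0, 0, 0, 0, 0, -0.3, 0, 0, 0, 0, 0, 0, -0.3, 0, 0, 0, 0, 0, 0, -0.3, 0, 0, 0, 0, 0, 0, -0.3, 0, 0, 0, 0, 0, 0, -0.3, 0, 0, 0]
}}

```text
clock: 38.2
tcp_pos: [0.4246, -0.2573, 0.1582]
eef_rot: [[-0.995, 0.099, -0.004], [0.099, 0.995, 0.003], [0.004, 0.002, -1.0]]
contact_force: [1.1, -0.7, -3.8]
opening: 0.0163
grasp_force: 114.1
```

```bash
python3 -c "
from h import *
go((.5007,-.1452,.155,3.0415))
V=calibration('wrist')['view'];s=read_state();im,D=snapshot('wrist');save(im,'w12.png')
P=cloud(dict(calibration('wrist'),view=V),D); T=(P-s['tcp_pos'])@s['eef_rot']
m=(T[...,0]>-.075)&(T[...,0]<.12)&(abs(T[...,1])<.035)&(T[...,2]<.03)&(T[...,2]>-.09)
hd=m&(T[...,0]<-.018)&(T[...,2]<-.03); q=T[hd]
if len(q): print('head',len(q),cv2.minEnclosingCircle(q[:,:2].astype(np.float32)),np.median(q[:,2]),np.polyfit(q[:,0],q[:,2],1),np.polyfit(q[:,1],q[:,2],1))
q=T[m&(T[...,0]>.02)]; q=q[(abs(q[:,1])<.008)]; print('handle',len(q),np.polyfit(q[:,0],q[:,2],1),np.median(q,0))
"
```

```text
at [ 0.4246 -0.2573  0.1582] clock 38.2 open 0.0163 grip 114.0607738494873 F [ 1.1 -0.7 -3.8]
shift [-0.1293  0.2381  0.0065] turn [ 0.0016 -0.0025  0.0005] rows 3.250102175725447 0.03678951524880113
head 672 ((-0.02433701977133751, 2.4545472115278244e-05), 0.011385293677449226) -0.03340989055202201 [-0.23753375 -0.03890411] [ 0.00541061 -0.03365351]
handle 9095 [ 0.00159133 -0.02944727] [ 0.06128024  0.00014691 -0.02939436]
```

View pics/w12.png

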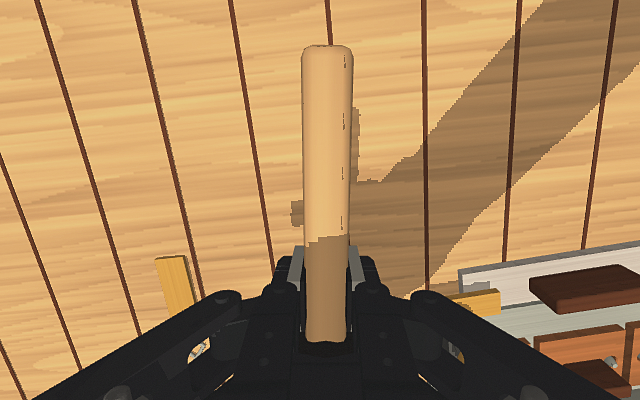

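Call:
{"name": "jog_arm", "arguments": {
  "commands": [0, -0.1293, 0.2381, 0.0065, 0, 0, 0, 0, -0.1293, 0.2381, 0.0065, 0, 0, 0, 0, -0.1293, 0.2381, 0.0065, 0, 0, 0, 0, -0.1293, 0.2381, 0.0065, 0, 0, 0, 0, -0.1293, 0.2381, 0.0065, 0, 0, 0, 0, -0.1293, 0.2381, 0.0065, 0, 0, 0, 0, -0.1293, 0.2381, 0.0065, 0, 0, 0, 0, -0.1293, 0.2381, 0.0065, 0, 0, 0]
}}

```text
clock: 38.92
tcp_pos: [0.5013, -0.1473, 0.1566]
eef_rot: [[-0.995, 0.101, -0.001], [0.101, 0.995, 0.0], [0.001, 0.0, -1.0]]
contact_force: [0.4, 0.3, -2.9]
opening: 0.0163
grasp_force: 114.1
```

Call:
{"name": "jog_arm", "arguments": {
  "commands": [0, 0, 0, 0, 0, 0, 0, 0, 0, 0, 0, 0, 0, 0, 0, 0, 0, 0, 0, 0, 0, 0, 0, 0, 0, 0, 0, 0, 0, 0, 0, 0, 0, 0, 0, 0, 0, 0, 0, 0, 0, 0]
}}

```text
clock: 39.42
tcp_pos: [0.5022, -0.1466, 0.1572]
eef_rot: [[-0.995, 0.099, 0.0], [0.099, 0.995, -0.0], [-0.0, -0.0, -1.0]]
contact_force: [-0.3, 0.4, -3.8]
opening: 0.0162
grasp_force: 114.1
```

```bash
python3 -c "
from h import *
go((.5007,-.1452,.125,3.0415),(.5007,-.1452,.101,3.0415))"
```

```text
at [ 0.5022 -0.1466  0.1572] clock 39.42 open 0.0162 grip 114.08817529678345 F [-0.3  0.4 -3.8]
shift [0.0033 0.0025 0.0645] turn [-0.      0.0001  0.0003] rows 0.7748537831728312 0.003903585449588909
shift [0.0033 0.0025 0.1125] turn [-0.      0.0001  0.0003] rows 1.3497322540678793 0.003903585449588909
```

Call:
{"name": "jog_arm", "arguments": {
  "commands": [0, 0.0033, 0.0025, 0.03, 0, 0, 0, 0, 0.0033, 0.0025, 0.06, 0, 0, 0, 0, 0.0033, 0.0025, 0.07, 0, 0, 0, 0, 0.0033, 0.0025, 0.08, 0, 0, 0, 0, 0.0033, 0.0025, 0.09, 0, 0, 0, 0, 0.0033, 0.0025, 0.1, 0, 0, 0, 0, 0.0033, 0.0025, 0.106, 0, 0, 0, 0, 0.0033, 0.0025, 0.106, 0, 0, 0]
}}

```text
clock: 40.08
tcp_pos: [0.5008, -0.145, 0.1048]
eef_rot: [[-0.995, 0.099, 0.001], [0.099, 0.995, -0.0], [-0.001, -0.0, -1.0]]
contact_force: [-3.5, 1.6, 3.4]
opening: 0.0161
grasp_force: 115.5
```

Call:
{"name": "jog_arm", "arguments": {
  "commands": [0, 0, 0, 0, 0, 0, 0, 0, 0, 0, 0, 0, 0, 0]
}}

```text
clock: 40.25
tcp_pos: [0.5009, -0.1451, 0.1048]
eef_rot: [[-0.995, 0.099, 0.001], [0.099, 0.995, -0.0], [-0.001, -0.0, -1.0]]
contact_force: [-3.9, 1.5, 4.7]
opening: 0.0161
grasp_force: 115.6
```

Call:
{"name": "jog_arm", "arguments": {
  "commands": [0, 0, 0, 0.003, 0, 0, 0, 0, 0, 0, 0.006, 0, 0, 0, 0, 0, 0, 0.006, 0, 0, 0, 0, 0, 0, 0.006, 0, 0, 0, 0, 0, 0, 0.006, 0, 0, 0]
}}

```text
clock: 40.67
tcp_pos: [0.5007, -0.1451, 0.1041]
eef_rot: [[-0.995, 0.099, 0.001], [0.099, 0.995, -0.001], [-0.001, -0.001, -1.0]]
contact_force: [-12.4, 4.2, 26.2]
opening: 0.0161
grasp_force: 118.9
```

Call:
{"name": "jog_arm", "arguments": {
  "commands": [0, 0, 0, -0.03, 0, 0, 0, 0, 0, 0, -0.07, 0, 0, 0, 0, 0, 0, -0.11, 0, 0, 0, 0, 0, 0, -0.11, 0, 0, 0, 0, 0, 0, -0.11, 0, 0, 0, 0, 0, 0, -0.11, 0, 0, 0, 0, 0, 0, -0.11, 0, 0, 0, 0, 0, 0, -0.11, 0, 0, 0]
}}

```text
clock: 41.33
tcp_pos: [0.4999, -0.1447, 0.1547]
eef_rot: [[-0.995, 0.099, -0.002], [0.099, 0.995, 0.001], [0.002, 0.001, -1.0]]
contact_force: [0.3, -0.5, -3.7]
opening: 0.016
grasp_force: 114.3
```

```bash
python3 -c "
from h import *
go((.4264,-.2588,.15,3.0415))
V=calibration('wrist')['view'];s=read_state();im,D=snapshot('wrist')
P=cloud(dict(calibration('wrist'),view=V),D); T=(P-s['tcp_pos'])@s['eef_rot']
m=(T[...,0]>.02)&(T[...,0]<.12)&(abs(T[...,1])<.008)&(T[...,2]<.03)&(T[...,2]>-.09)
q=T[m]; print('handle',len(q),np.polyfit(q[:,0],q[:,2],1))"
```

```text
at [ 0.4999 -0.1447  0.1547] clock 41.33 open 0.016 grip 114.2870557308197 F [ 0.3 -0.5 -3.7]
shift [ 0.1235 -0.2417  0.0095] turn [ 0.0005 -0.0015  0.0004] rows 3.256010115701989 0.020055220223112173
handle 9094 [ 0.00188402 -0.02945582]
```

Mallet hasn't slipped; putting it back.

Call:
{"name": "jog_arm", "arguments": {
  "commands": [0, 0.1235, -0.2417, 0.01, 0, 0, 0, 0, 0.1235, -0.2417, 0.01, 0, 0, 0, 0, 0.1235, -0.2417, 0.01, 0, 0, 0, 0, 0.1235, -0.2417, 0.01, 0, 0, 0, 0, 0.1235, -0.2417, 0.01, 0, 0, 0, 0, 0.1235, -0.2417, 0.01, 0, 0, 0, 0, 0.1235, -0.2417, 0.1, 0, 0, 0, 0, 0.1235, -0.2417, 0.18, 0, 0, 0]
}}

```text
clock: 42.05
tcp_pos: [0.4306, -0.2603, 0.0692]
eef_rot: [[-0.995, 0.098, 0.006], [0.098, 0.995, -0.004], [-0.007, -0.004, -1.0]]
contact_force: [0.5, 0.4, -4.9]
opening: 0.0161
grasp_force: 114.6
```

Call:
{"name": "jog_arm", "arguments": {
  "commands": [0, 0, 0, 0.06, 0, 0, 0, 0, 0, 0, 0.08, 0, 0, 0, 0, 0, 0, 0.08, 0, 0, 0, 0, 0, 0, 0.08, 0, 0, 0, 0, 0, 0, 0.08, 0, 0, 0, 0, 0, 0, 0.08, 0, 0, 0, 0, 0, 0, 0.08, 0, 0, 0, 0, 0, 0, 0.08, 0, 0, 0]
}}

```text
clock: 42.72
tcp_pos: [0.4281, -0.2598, 0.0291]
eef_rot: [[-0.995, 0.099, 0.002], [0.099, 0.995, -0.002], [-0.002, -0.001, -1.0]]
contact_force: [-0.2, 0.3, -3.7]
opening: 0.0162
grasp_force: 114.1
```

```bash
python3 -c "
from h import *
go((.4264,-.2588,.0112,3.0415))"
```

```text
at [ 0.4281 -0.2598  0.0291] clock 42.72 open 0.0162 grip 114.07835841178894 F [-0.2  0.3 -3.7]
shift [0.0036 0.0018 0.0358] turn [-0.0009  0.0013  0.0005] rows 0.4316407277172096 0.02034649845688437
```

Call:
{"name": "jog_arm", "arguments": {
  "commands": [0, 0, 0, 0.01, 0, 0, 0, 0, 0, 0, 0.02, 0, 0, 0, 0, 0, 0, 0.03, 0, 0, 0, 0, 0, 0, 0.035, 0, 0, 0, 0, 0, 0, 0.035, 0, 0, 0, 0, 0, 0, 0.035, 0, 0, 0, 0, 0, 0, 0.035, 0, 0, 0, 0, 0, 0, 0.035, 0, 0, 0]
}}

```text
clock: 43.38
tcp_pos: [0.4268, -0.2591, 0.0109]
eef_rot: [[-0.995, 0.099, -0.001], [0.099, 0.995, 0.0], [0.001, 0.0, -1.0]]
contact_force: [-4.1, 2.2, 9.2]
opening: 0.0164
grasp_force: 116.4
```

Call:
{"name": "jog_arm", "arguments": {
  "commands": [0, 0, 0, 0.001, 0, 0, 0, 0, 0, 0, 0.001, 0, 0, 0, 0, 0, 0, 0.001, 0, 0, 0]
}}

```text
clock: 43.63
tcp_pos: [0.4268, -0.2591, 0.0108]
eef_rot: [[-0.995, 0.099, -0.001], [0.099, 0.995, -0.0], [0.001, -0.0, -1.0]]
contact_force: [-5.9, 1.9, 14.9]
opening: 0.0164
grasp_force: 117.3
```

On the slats. Release and retreat.

Call:
{"name": "jog_arm", "arguments": {
  "commands": [0, 0, 0, -0.002, 0, 0, 0, 0, 0, 0, -0.002, 0, 0, 0, 0.6, 0, 0, -0.002, 0, 0, 0, 0.6, 0, 0, -0.002, 0, 0, 0, 0.6, 0, 0, -0.002, 0, 0, 0, 0.6, 0, 0, -0.002, 0, 0, 0, 0.6, 0, 0, -0.002, 0, 0, 0, 0.6, 0, 0, -0.002, 0, 0, 0]
}}

```text
clock: 44.3
tcp_pos: [0.4273, -0.2592, 0.0108]
eef_rot: [[-0.995, 0.099, 0.0], [0.099, 0.995, 0.0], [-0.0, 0.0, -1.0]]
contact_force: [-0.1, -0.7, -0.3]
opening: 0.0512
grasp_force: 0.0
```

Call:
{"name": "jog_arm", "arguments": {
  "commands": [0.6, 0, 0, -0.05, 0, 0, 0, 0.6, 0, 0, -0.12, 0, 0, 0, 0.6, 0, 0, -0.2, 0, 0, 0, 0.6, 0, 0, -0.3, 0, 0, 0, 0.6, 0, 0, -0.4, 0, 0, 0, 0.6, 0, 0, -0.48, 0, 0, 0, 0.6, 0, 0, -0.48, 0, 0, 0, 0.6, 0, 0, -0.48, 0, 0, 0]
}}

```text
clock: 44.97
tcp_pos: [0.4295, -0.2609, 0.2557]
eef_rot: [[-0.995, 0.099, 0.007], [0.099, 0.995, -0.006], [-0.007, -0.005, -1.0]]
contact_force: [-0.0, -0.4, 0.6]
opening: 0.051
grasp_force: 0.0
```

```bash
python3 mal.py tmp.png; python3 - <<'E'
from h import *
np.set_printoptions(precision=4,suppress=True)
go((.40,-.05,.33,3.0415))
im,D=snapshot('top'); save(im,'topend.png'); c=calibration('top'); P=cloud(c,D); z=P[...,2]; hsv=cv2.cvtColor(im,cv2.COLOR_RGB2HSV)
m=(abs(P[...,0]-.5465)<.02)&(abs(P[...,1]+.1505)<.02); print('cap z',np.percentile(z[m],[50,80,90,97]))
m=((z>.006)&(z<.075)&(hsv[...,0]<20)&(hsv[...,1]>120)&(P[...,0]<.69)&(P[...,0]>.57)&(abs(P[...,1])<.17)).astype(np.uint8)
k,l,s,_=cv2.connectedComponentsWithStats(m)
for i in range(1,k):
    if s[i,4]>80: q=P[l==i]; print(cv2.minAreaRect(q[:,:2].astype(np.float32)),np.median(q[:,2]),q[:,2].max())
E
```

```text
head top [ 306  196   44   43 1440] ((0.47240790724754333, -0.264213502407074), (0.04848959296941757, 0.04835786670446396), 34.07706069946289) circle ((0.47268810868263245, -0.264081209897995), 0.024956095963716507) 0.06035301984660015
handle top [ 309   88   37  116 1741] ((0.3970050513744354, -0.25869128108024597), (0.04249413684010506, 0.12666653096675873), 85.76461791992188) circle ((0.3986230790615082, -0.2588110566139221), 0.06536605209112167) 0.040102970716372074
at [ 0.4284 -0.2601  0.253 ] clock 45.02 open 0.0512 grip 0.0 F [-0.4  0.4 -0.8]
shift [ 0.0975  0.412  -0.1556] turn [-0.0018  0.0028  0.0005] rows 5.408809533094377 0.04020435917087912
cap z [0.0632 0.0941 0.0956 0.0972]
((0.639536440372467, -0.10245827585458755), (0.07271486520767212, 0.08628445863723755), 4.3133463859558105) 0.028270057121069433 0.07126550615035947
((0.6326051950454712, -0.007420334964990616), (0.07306778430938721, 0.0855439156293869), 4.768077373504639) 0.028359567213960997 0.06788079842929953
((0.6252742409706116, 0.08694708347320557), (0.0733499675989151, 0.08563875406980515), 4.5870361328125) 0.028364000036053716 0.06787208541503859
```

View pics/topend.png

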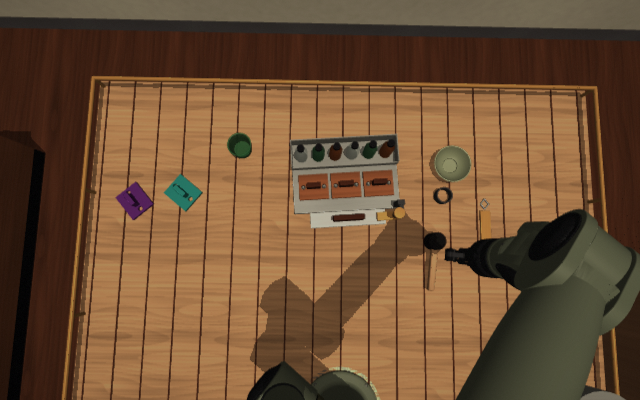

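```bash
python3 - <<'E'
from h import *
im,D=snapshot('top'); c=calibration('top'); P=cloud(c,D); z=P[...,2]; hsv=cv2.cvtColor(im,cv2.COLOR_RGB2HSV)
m=((z>.04)&(z<.062)&(P[...,0]<.56)&(P[...,0]>.5)&(P[...,1]<.08)&(P[...,1]>-.085)).astype(np.uint8)
q=P[m>0]; print(cv2.minAreaRect(q[:,:2].astype(np.float32)),len(q))
m=((z>.006)&(z<.0155)&(P[...,0]<.5575)&(P[...,0]>.45)&(P[...,1]<.12)&(P[...,1]>-.09)&(hsv[...,1]<70))
q=P[m]; print(cv2.minAreaRect(q[:,:2].astype(np.float32)),len(q))
r=cv2.minAreaRect(P[(z>.04)&(z<.062)&(P[...,0]<.56)&(P[...,0]>.5)&(P[...,1]<.08)&(P[...,1]>-.085)][:,:2].astype(np.float32))
if np.hypot(r[0][0]-.536,r[0][1]+.0163)<.006: print(close_job())
E
```

```text
((0.5367467999458313, -0.015301048755645752), (0.01625346764922142, 0.08864372223615646), 4.624428749084473) 189
((0.5325344800949097, 0.014933906495571136), (0.04972587898373604, 0.20587530732154846), 0.07624035328626633) 663
the job is handed in; nothing more can be done
None
```

I handed the job in at about 45 s. The last pictures show all three plates seated, the rail flush, the latch down and the mallet back on its head, with the other things in place; I haven't seen the verdict.

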